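# Set up the glaze sample board for the painter

### The job

Take the wide glaze sample board out of the storage rack and slide it edgewise, handle up, into the slot of the tilting stand until it sits fully home. Leave the stand leaning back 30 degrees from upright, away from its low front lip. Leave the two narrow boards in the rack, and the mug and the jar where they are.

Things in the scene. Friction and masses are not known exactly. Their poses are not given: they have to be found in the camera images.
- rack: fixed light wooden storage rack, 160 (x) x 96 (y) x 45 mm high, with three parallel slots open at the top, at x = -50, 0 and +50 mm. Each slot is 8 mm wide (x), 76 mm long (y), its floor 10 mm above the table. Origin at the centre of the underside
- wide_board: ply board with a wooden handle on top: board 6 (x) x 70 (y) x 100 mm high; handle 14 (x) x 26 (y) mm, from z 100 to z 160, centred. Glaze chips on both faces. Origin at the centre of the lower edge, z up. About 0.12 kg. The board to move; it stands in one of the rack's three slots, 35 mm deep in it.
- narrow_board_a: ply board with a wooden handle on top: board 6 (x) x 34 (y) x 100 mm high; handle 14 (x) x 26 (y) mm, from z 100 to z 160, centred. Glaze chips on both faces. Origin at the centre of the lower edge, z up. About 0.12 kg. Stands in another slot of the rack; to be left there.
- narrow_board_b: ply board with a wooden handle on top: board 6 (x) x 34 (y) x 100 mm high; handle 14 (x) x 26 (y) mm, from z 100 to z 160, centred. Glaze chips on both faces. Origin at the centre of the lower edge, z up. About 0.12 kg. Stands in another slot of the rack; to be left there.
- stand: fixed aluminium foot of the tilting stand, plate 130 x 130 x 12 mm with two small side cheeks (at y = -56 and +56 mm, 34 mm deep in x, 56 mm high, pivot knobs out to y = 67 mm). Origin at the centre of the underside, x towards the back of the stand. It carries the wooden cradle (point slot, joint cradle) on a hinge along y, 40 mm above the table
- slot (a point): centre of the slot floor in the cradle, on the hinge axis, turning with it: z out of the slot, x to the back panel, y along the slot. Slot 9 (x) x 80 mm (y). Back panel x 4.5 to 12.5, up to z 52; front lip x -12.5 to -4.5, up to z 24, its edge flared outwards up to z 37, x -17; both 100 mm wide
- cradle (a joint): lean of the cradle, rad: 0 = upright (a stop), positive = leaning back (its top towards the stand's +x), 1.05 = stop. Stiff hinge that stays where it is left; takes about 0.35 N m (some 7 N at the top of the back panel, 3 N at a board's handle) to move
- mug: white mug, rim radius 40 mm, 95 mm high, handle to its +y. Origin at the centre of the underside. Not to be disturbed
- jar: closed grey jar, radius 30 mm, 75 mm high, white cap. Origin at the centre of the underside. Not to be disturbed
Not all that is in view belongs to the job. What is shaped like the stand but turquoise or yellow is not meant.

How it is judged:
By the outcome, as a careful person would: the job done as asked, in the order asked, and still so for the second after the job is handed in, with the robot touching nothing.
It also fails if it takes over 72 s, if anything falls off the work surface, if the arm or the gripper's body presses on something with over 40 N, if the wrist force passes 120 N, or if a joint passes its speed limit or range.

### The arm

A 6-joint arm with a two-finger parallel gripper is mounted at the origin on the work surface. World frame = base frame: x ahead of the robot, y to its left, z up, the work surface at z = 0. Lengths are in m, angles in rad, forces in N, time in s.
With the tool pointing down it reaches from about 0.375 to 0.825 m from the base axis. Payload 5.5 kg.
Tool frame: the origin (TCP) lies at the very end of the fingers, on their centre line; the grasp point (between the pads) lies 19 mm behind it (arm.tcp_to_grasp is the distance from the TCP to the grasp point, in m); x points along the fingers, z is the direction in which the jaws open and shut, and the axes are right-handed (so a half turn about x gives the same grasp; the last joint's range is limited). The gripper opens to 85 mm and grips with 20 to 120 N. Pads are 22 mm wide; open, the fingers measure 114 mm over their backs; the gripper's body (76 mm by 85 mm) begins 54 mm behind the grasp point. The pads swing forward as they close: fully open they stand 13 mm farther back than shut.
Start: joints at [-1.277, 0.314, -0.047, 1.21, 0, 1.571], TCP at [0.174, -0.574, 0.231] pointing down, gripper open.
Joint ranges: [-2.67, 2.67], [-0.69, 1.73], [-1.03, 1.25], [-2.08, 2.16], [-1.42, 1.45], [-3.14, 3.14]. Speed limits (rad/s): [2.39, 2.39, 3.01, 3.14, 3.14, 3.14].

### API

Orientations are given as a rotation vector (axis times angle).
In Python, from workcell import readout, optics, job, nets, arm gives the robot as it stands. The module is installed in compiled form; this text tells all that it offers.
- The arm moves only by the tool send_rows, never from a script. Its argument "deltas" is text: rows parted by semicolons, each of 7 numbers parted by spaces: the shift along the tool's x, y, z in m, then the turn, a rotation vector about the tool's x, y, z in rad, then the opening, from 0 (shut) to 1 (fully open). In form: dx dy dz rx ry rz gripper; .... A call has 1 to 5 rows; each row is the pose to reach, as a shift and turn from the pose commanded when the call began, along the tool's axes at that moment; what a row does not reach only later rows make up. A row lasts 1/12 s, in which the tool goes at most 41.7 mm and 7.16 degrees, less where a joint would pass 70% of its speed; a pose out of reach is approached as far as the arm can. A call with a gripper value outside its range is refused whole. The fingers move at their own pace and stop on an object; the grip force is fixed at half the most. Time passes only in rows, so rows that repeat a pose let the fingers close. It gives the time, the measured TCP pose, the force and the opening at its end, in the units of the state.
- readout.state(): the state, without advancing time (a new reading comes with each control period).
- optics.read_camera(name): name is "scene" or "top"; returns a dict with "img" (384x512x3 uint8, blue, green, red), "z_map" (384x512 float32, m along the optical axis (not along the pixel's ray), 0 where there is no reading), "vertical_fov" (degrees; the focal length in pixels is half the picture's height over the tangent of half this angle, whatever the lens; pixels are square), "cx", "cy" (the principal point, pixels), "R" (3x3) and "t" (3): a world point X has camera coordinates R X + t. Camera axes: x right, y down, z forward; pixel columns grow to the right and rows downward; lengths in m; the calibration is good to about 2 mm. A picture is of the moment at which its call begins.
- job.finish_job(): hands the job in, once; it reports no verdict.
Trained networks look in a picture, given as the dict that the camera call returned (one of the last four; its "shot" number tells which), for a name from the list of things; names that differ only in an ending like _2 or _b are one class to them, and where a whole thing is asked for, a point or a joint stands for the part that bears it (a point fixed in the world has none). Each returns a list of dicts, best first, with "score" (0 to 1); they miss things now and then, are a little off and sometimes report something else, mostly with a low value. They report only what shows in the picture. A call takes as long as a camera call. They do not tell look-alikes from the thing itself.
- nets.boxes_of(query, picture): "at" ([column, row] as shares, 0 to 1, of the picture: columns of its width, rows of its height, amid what is visible of it).
The state is a dict: "clock": time; "q": joint angles; "joint_vel": joint speeds; "tau": joint torques, N m; "ee_pos": TCP position; "tcp_rot": TCP orientation; "wrist_force": force on the tool from outside, world axes, zero at the start; "wrist_torque": the same for the moment, N m; "grip_width": finger opening in m.
Only numpy, scipy, OpenCV 4.12 (cv2) and the standard library are available. Lean on these libraries where they do the work, as an engineer would, in place of code of your own. Each camera call takes 0.05 s, during which the arm holds its last target. There are 200 camera calls.

## Working session

There is one attempt and no reset: what is moved stays moved. The work goes in short steps, Python scripts to look and compute and a tool call to move; the robot and the scene stay as the last step left them, time stands still between calls to the robot, and variables do not carry over. Pictures are saved under pics/ and viewed, about 8 in all and at most 12, crops included, and the job is handed in when it is done.

Besides the shell and the picture viewer there is one more tool, called in YAML: its name, and indented under it one key for each argument. send_rows: Moves the arm, as the interface text tells. Its arguments: {"type":"object","properties":{"deltas":{"type":"string"}},"required":["deltas"]}

```bash
mkdir -p pics; cat > h.py <<'E'
import numpy as np, cv2
from scipy.spatial.transform import Rotation as Ro
from workcell import readout, optics, job, nets, arm
def f(p): return p["img"].shape[0]/2/np.tan(np.radians(p["vertical_fov"])/2)
def cloud(p):
    z=p["z_map"]; v,u=np.mgrid[:z.shape[0],:z.shape[1]]
    c=np.stack([(u-p["cx"])/f(p)*z,(v-p["cy"])/f(p)*z,z],-1)
    w=(c-p["t"])@p["R"]; w[z==0]=np.nan; return w
def proj(p,X):
    c=np.asarray(X)@p["R"].T+p["t"]; return c[...,:2]/c[...,2:]*f(p)+[p["cx"],p["cy"]]
E
python3 - <<'E'
from h import *
s=readout.state(); print({k:np.round(v,3) for k,v in s.items()}, arm.tcp_to_grasp)
for n in("scene","top"):
    p=optics.read_camera(n); w=cloud(p); cv2.imwrite(f"pics/{n}0.png",p["img"])
    print(n,p["vertical_fov"],p["cx"],p["cy"],np.round(-p["R"].T@p["t"],3),np.round(p["R"][2],2))
    for q in("rack","wide_board","narrow_board_a","stand","slot","mug","jar"):
        for d in nets.boxes_of(q,p)[:5]:
            u,v=int(d["at"][0]*512),int(d["at"][1]*384); print(q,round(d["score"],2),u,v,np.round(w[v,u],3))
E
```

```text
{'clock': np.float64(0.0), 'q': array([-1.277,  0.314, -0.048,  1.21 , -0.   ,  1.571]), 'joint_vel': array([-0.   , -0.001,  0.   ,  0.   ,  0.   ,  0.001]), 'tau': array([-0.0000e+00, -5.3959e+01,  3.3975e+01,  1.9000e-02, -0.0000e+00,
       -0.0000e+00]), 'ee_pos': array([ 0.174, -0.574,  0.23 ]), 'tcp_rot': array([ 0.991,  1.335, -0.989]), 'wrist_force': array([ 0.282, -0.329, -1.368]), 'wrist_torque': array([ 0.011, -0.008, -0.043]), 'grip_width': np.float64(0.085)} 0.0187
scene 44.55105362688784 252.63719196859708 192.2339564190093 [1.135 0.242 1.078] [-0.48 -0.25 -0.84]
rack 0.73 356 258 [0.588 0.239 0.044]
wide_board 0.84 369 223 [0.537 0.233 0.132]
narrow_board_a 0.96 368 245 [0.582 0.251 0.116]
narrow_board_a 0.64 374 205 [0.485 0.226 0.131]
stand 0.92 189 168 [ 0.562 -0.254  0.054]
stand 0.78 122 220 [ 0.769 -0.328  0.028]
stand 0.63 282 148 [ 0.366 -0.071  0.035]
stand 0.61 220 111 [ 0.31  -0.309  0.009]
stand 0.56 139 125 [ 0.477 -0.49   0.012]
slot 0.89 122 213 [ 0.766 -0.319  0.066]
slot 0.84 137 112 [ 0.486 -0.473  0.086]
slot 0.82 220 101 [ 0.325 -0.296  0.073]
slot
[... 261 characters left out ...]
.72 126 192 [0.52  0.222 0.044]
wide_board 0.51 112 188 [0.525 0.223 0.159]
narrow_board_a 0.68 110 165 [0.577 0.232 0.142]
narrow_board_a 0.65 112 205 [0.487 0.219 0.171]
stand 0.95 336 271 [ 0.324 -0.289  0.041]
stand 0.76 408 210 [ 0.473 -0.45   0.092]
stand 0.73 249 260 [ 0.358 -0.076  0.092]
stand 0.61 327 185 [ 0.534 -0.267  0.051]
stand 0.61 349 98 [ 0.744 -0.32   0.07 ]
slot 0.89 343 278 [ 0.308 -0.305  0.046]
slot 0.85 250 262 [ 0.348 -0.079  0.039]
slot 0.79 351 95 [ 0.758 -0.331  0.042]
slot 0.73 328 176 [ 0.555 -0.266  0.073]
slot 0.73 418 209 [ 0.475 -0.492  0.044]
mug 0.92 208 137 [0.66  0.026 0.005]
jar 0.9 219 192 [ 0.517 -0.006  0.077]
jar 0.37 328 177 [ 0.553 -0.267  0.069]
```

```bash
python3 - <<'E'
import cv2
for n in("scene","top"):
    cv2.imwrite(f"pics/{n}0b.png",cv2.resize(cv2.imread(f"pics/{n}0.png"),(800,600),interpolation=cv2.INTER_CUBIC))
E
```

```text
(no output)
```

View pics/scene0b.png

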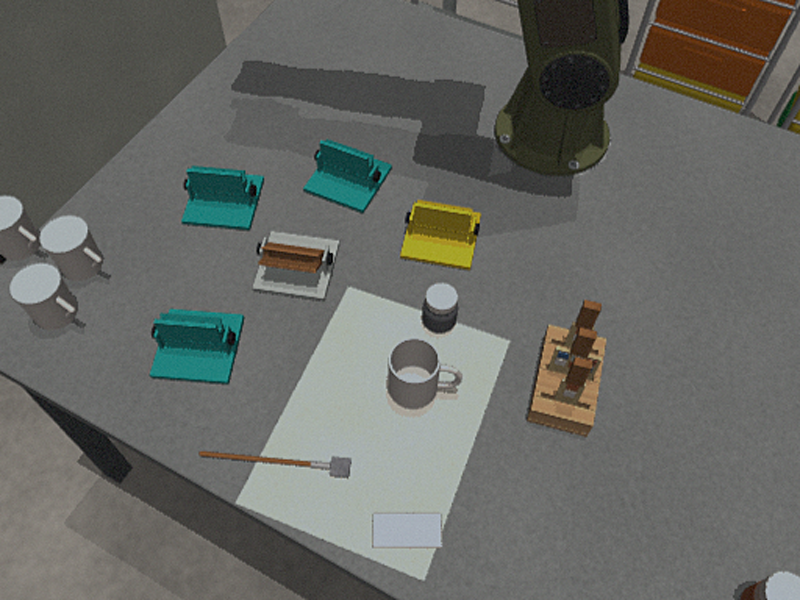

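View pics/top0b.png

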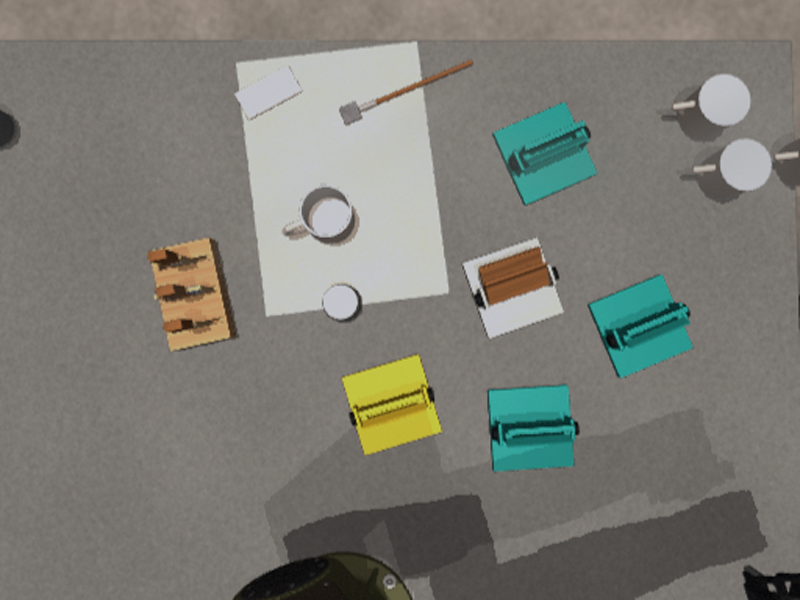

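The two full views show the rack with three boards (scene ~(570,370), top ~(190,295)). The true stand is the white foot with the wooden cradle (scene (297,262), top (513,285)). Look-alikes are turquoise at top (545,153), (640,325) and (530,430), and yellow at (390,405). The board candidates are the three handles at top (165,255), (170,290) and (178,325). The middle one looks widest, so I'll check it in a crop.

```bash
python3 - <<'E'
from h import *
ps={n:optics.read_camera(n) for n in("scene","top")}
def crop(n,u0,v0,w,h): return cv2.resize(ps[n]["img"][v0:v0+h,u0:u0+w],(400,300),interpolation=cv2.INTER_CUBIC)
cv2.imwrite("pics/crop1.png",np.vstack([np.hstack([crop("scene",310,182,120,90),crop("scene",145,130,100,75)]),np.hstack([crop("top",80,145,120,90),crop("top",280,145,100,75)])]))
for n in ps:
    p=ps[n]; w=cloud(p); 
    m=(abs(w[...,0]-.53)<.11)&(abs(w[...,1]-.23)<.09)
    t=m&(abs(w[...,2]-.045)<.006)
    if n=="top":
        r=cv2.minAreaRect(w[t][:,:2].astype(np.float32)*1000); print("racktop",r)
    # handle tops & board bodies
    for lo,hi in((.155,.18),(.06,.11)):
        h=(m&(w[...,2]>lo)&(w[...,2]<hi)).astype(np.uint8)
        k,l=cv2.connectedComponents(h)
        for i in range(1,k):
            q=w[l==i]
            if len(q)>5: print(n,lo,len(q),np.round(q.mean(0),4),np.round(np.ptp(q,0),3))
    m=(abs(w[...,0]-.545)<.11)&(abs(w[...,1]+.262)<.11)&(w[...,2]>.02)
    im=p["img"].astype(int)
    b=m&(im[...,2]-im[...,0]>30); q=w[b]
    print("cradle",n,len(q),q.min(0).round(3),q.max(0).round(3))
    if n=="top":
        pl=(abs(w[...,0]-.545)<.11)&(abs(w[...,1]+.262)<.11)&(abs(w[...,2]-.012)<.005)
        print("plate",cv2.minAreaRect(w[pl][:,:2].astype(np.float32)*1000))
    np.save(f"cr_{n}.npy",q)
E
```

```text
scene 0.155 92 [0.4828 0.2266 0.1664] [0.021 0.027 0.018]
scene 0.155 103 [0.5316 0.2372 0.1654] [0.02  0.027 0.018]
scene 0.155 101 [0.5801 0.2487 0.1656] [0.018 0.027 0.017]
scene 0.06 59 [0.4852 0.2159 0.0865] [0.011 0.013 0.048]
scene 0.06 151 [0.5358 0.2185 0.0881] [0.013 0.036 0.049]
scene 0.06 65 [0.5253 0.2634 0.0952] [0.011 0.027 0.048]
scene 0.06 148 [0.5806 0.2486 0.0849] [0.014 0.034 0.05 ]
cradle scene 497 [ 0.51  -0.324  0.032] [ 0.598 -0.211  0.077]
racktop ((529.4436645507812, 234.6905975341797), (160.6190643310547, 98.19010162353516), 12.373040199279785)
top 0.155 96 [0.5771 0.2441 0.1681] [0.017 0.027 0.018]
top 0.155 95 [0.5288 0.2329 0.168 ] [0.018 0.028 0.019]
top 0.155 91 [0.4802 0.2222 0.1682] [0.015 0.027 0.02 ]
top 0.06 42 [0.5773 0.2373 0.0828] [0.013 0.032 0.048]
top 0.06 66 [0.5329 0.2105 0.0944] [0.014 0.031 0.05 ]
top 0.06 20 [0.5206 0.2593 0.0943] [0.006 0.019 0.042]
top 0.06 26 [0.4823 0.2094 0.088 ] [0.009 0.016 0.049]
cradle top 1051 [ 0.513 -0.329  0.039] [ 0.599 -0.215  0.08 ]
plate ((545.8294677734375, -269.5190124511719), (182.2646484375, 173.08114624023438), 2.070801019668579)
```

View pics/crop1.png

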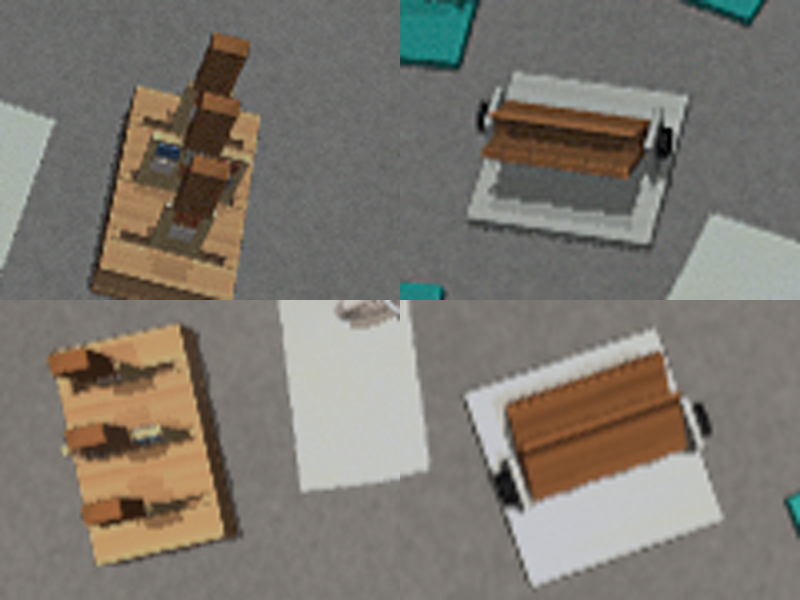

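The crop shows the middle board is the wide one: it fills its slot and shows chips on both sides of the handle. The stand is the white one, and its cradle is tilted already. Next I'll fit the stand yaw, the front/back sense and the lean.

```bash
python3 - <<'E'
from h import *
p=optics.read_camera("top"); w=cloud(p); im=p["img"].astype(int)
m=(abs(w[...,0]-.545)<.1)&(abs(w[...,1]+.265)<.1)&(im.min(-1)>140)&(abs(w[...,2]-.012)<.006)
k,l,st,_=cv2.connectedComponentsWithStats(m.astype(np.uint8)); i=1+st[1:,4].argmax()
sil=m|((abs(w[...,0]-.545)<.1)&(abs(w[...,1]+.265)<.1)&(w[...,2]>.02))
r=cv2.minAreaRect(w[m][:,:2].astype(np.float32)*1000); print("plate",r,m.sum())
for n in("top","scene"):
    q=np.load(f"cr_{n}.npy"); c=np.array(r[0])/1000
    for a in [r[2] if r[2]<45 else r[2]-90]:
        a=np.radians(a); d=q[:,:2]-c; x=d@[np.cos(a),np.sin(a)]; y=d@[-np.sin(a),np.cos(a)]
        ok=abs(y)<.045; print(n,"yaw",np.degrees(a),"y",y.min(),y.max())
        for lo in np.arange(-.05,.07,.005):
            s=ok&(x>=lo)&(x<lo+.005)
            if s.sum(): print(round(lo*1000+2.5,1),s.sum(),np.round(np.percentile(q[s,2],[5,50,95])*1000,1))
E
```

```text
plate ((539.8331909179688, -277.3492431640625), (130.70578002929688, 130.6375732421875), 19.002017974853516) 1357
top yaw 19.00201797485352 y -0.05199677054436072 0.05105296868165514
-12.5 60 [43.4 47.6 50.9]
-7.5 75 [48.3 51.6 55.4]
-2.5 77 [51.6 55.  58.1]
2.5 75 [55.  58.6 62.5]
7.5 77 [58.7 62.5 66.1]
12.5 76 [60.7 64.5 69.8]
17.5 79 [69.7 74.  78.3]
22.5 74 [48.9 52.9 72.2]
27.5 77 [53.2 56.4 60.3]
32.5 78 [56.7 60.  63.6]
37.5 76 [59.6 63.4 66.9]
42.5 79 [62.7 66.8 70.2]
47.5 37 [60.9 63.8 65.5]
scene yaw 19.00201797485352 y -0.04889171654691708 0.05476584215769351
-17.5 4 [41.  41.7 42.1]
-12.5 26 [43.1 44.7 47.5]
-7.5 17 [46.3 49.1 50.8]
-2.5 28 [37.9 51.7 55.1]
2.5 37 [33.  55.7 58. ]
7.5 22 [38.4 58.3 61.1]
12.5 19 [41.1 42.9 57.1]
17.5 75 [45.4 69.2 72.8]
22.5 38 [48.3 52.  73.8]
27.5 29 [51.1 53.5 55.4]
32.5 18 [55.4 57.7 58.9]
37.5 27 [58.8 61.1 63.1]
42.5 49 [58.3 63.1 65.7]
47.5 47 [59.4 62.6 67.8]
```

Middle board confirmed: rack centre (0.530, 0.235), yaw 12.4°. Stand at (0.540, -0.277), yaw 19°. Its +x faces away from the robot, and the two slab profiles fit a lean of about 57°.

Plan: first hook the lip's flare with closed fingers and bring the cradle up to about 38°. Then fetch the board with the jaws across its 26 mm handle sides and the tool pitched about 55°, insert it, and turn it to 30° about the hinge.

```bash
cat >> h.py <<'E'
S=np.array([.540,-.277,0]); YS=19.; RK=np.array([.530,.2345,0]); YR=12.4
def axes(yaw):
    a=np.radians(yaw); return np.array([np.cos(a),np.sin(a),0]),np.array([-np.sin(a),np.cos(a),0])
def rot(yaw,pitch,s=1):
    "tool x points along yaw, pitched down by pitch deg; jaw axis z = s*y of yaw"
    xs,ys=axes(yaw); p=np.radians(pitch); x=np.cos(p)*xs-np.sin(p)*np.array([0,0,1]); z=s*ys
    return Ro.from_matrix(np.stack([x,np.cross(z,x),z],1))
def go(pos,R):
    s=readout.state(); A=Ro.from_rotvec(s["tcp_rot"]); d=A.inv().apply(pos-s["ee_pos"]); r=(A.inv()*R).as_rotvec()
    print("delta",*np.round(d,4),*np.round(r,4),"| rows",round(np.linalg.norm(d)/.0417,1),round(np.degrees(np.linalg.norm(r))/7.16,1))
def slotp(x,z,lean,y=0):
    "world point from cradle coords"
    xs,ys=axes(YS); t=np.radians(lean)
    return S+xs*(x*np.cos(t)+z*np.sin(t))+ys*y+np.array([0,0,.04-x*np.sin(t)+z*np.cos(t)])
E
python3 - <<'E'
from h import *
s=readout.state(); print(Ro.from_rotvec(s["tcp_rot"]).as_matrix().round(2))
xs,ys=axes(YS)
for sg in(1,-1): go(S+xs*.05+[0,0,.16],rot(YS,90,sg))
E
```

```text
[[ 0.    0.96  0.29]
 [ 0.    0.29 -0.96]
 [-1.    0.   -0.  ]]
delta 0.0713 0.4866 -0.1804 3.1037 -0.0 0.0 | rows 12.6 24.8
delta 0.0713 0.4866 -0.1804 -0.0378 -0.0 -0.0 | rows 12.6 0.3
```

send_rows:
  deltas: "0 0.2 -0.075 0 0 0 0; 0 0.2 -0.075 0 0 0 0; 0 0.2 -0.075 0 0 0 0; 0 0.2 -0.075 0 0 0 0; 0 0.2 -0.075 0 0 0 0"

```text
clock: 1.37
ee_pos: [0.3404, -0.4465, 0.2315]
tcp_rot: [0.99, 1.333, -0.991]
wrist_force: [1.3, -0.8, -0.4]
grip_width: 0.0255
```

send_rows:
  deltas: "0 0.2 -0.075 0 0 0 0; 0 0.2 -0.075 0 0 0 0; 0 0.2 -0.075 0 0 0 0; 0 0.2 -0.075 0 0 0 0; 0 0.2 -0.075 0 0 0 0"

```text
clock: 1.78
ee_pos: [0.5063, -0.3198, 0.2315]
tcp_rot: [0.99, 1.333, -0.99]
wrist_force: [0.7, -0.9, -0.4]
grip_width: 0.0
```

send_rows:
  deltas: "0.06 0.087 -0.03 -0.038 0 0 0; 0.06 0.087 -0.03 -0.038 0 0 0; 0.06 0.087 -0.03 -0.038 0 0 0; 0.06 0.087 -0.03 -0.038 0 0 0; 0.06 0.087 -0.03 -0.038 0 0 0"

```text
clock: 2.2
ee_pos: [0.5793, -0.2661, 0.1699]
tcp_rot: [0.959, 1.352, -0.961]
wrist_force: [-0.4, -1.6, 0.0]
grip_width: 0.0004
```

```bash
python3 - <<'E'
from h import *
s=readout.state(); print({k:np.round(s[k],3) for k in("clock","q","ee_pos","wrist_force","grip_width")})
xs,ys=axes(YS); R=rot(YS,90,-1)
go(S+xs*.038+[0,0,.068],R)
p=optics.read_camera("scene"); cv2.imwrite("pics/s1.png",cv2.resize(p["img"][90:240,90:290],(800,600),interpolation=cv2.INTER_CUBIC))
E
```

```text
{'clock': np.float64(2.2), 'q': array([-0.43 ,  0.414, -0.045,  1.115, -0.   ,  2.377]), 'ee_pos': array([ 0.579, -0.266,  0.17 ]), 'wrist_force': array([-0.417, -1.563,  0.005]), 'grip_width': np.float64(0.0)}
delta 0.1019 -0.0025 -0.0023 0.0025 -0.0016 0.0022 | rows 2.4 0.0
```

View pics/s1.png

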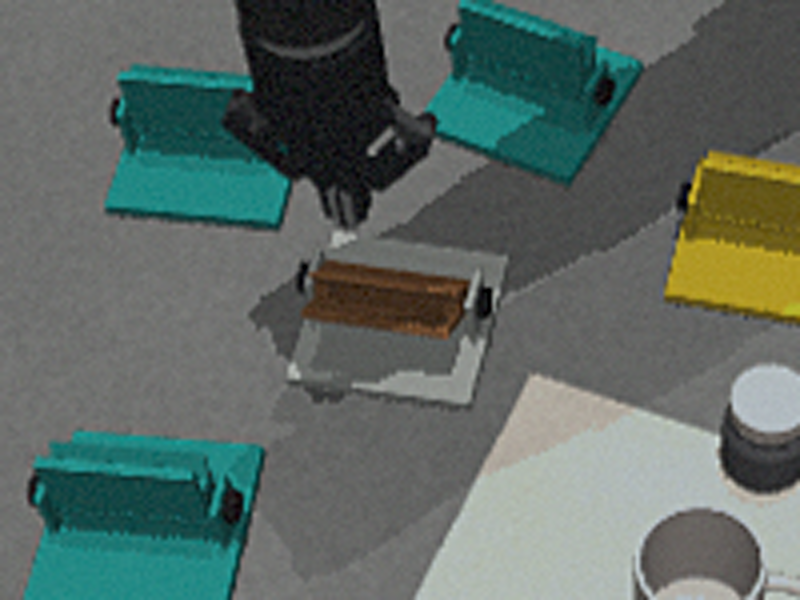

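The closed fingers hang behind the lip, and the cradle at (385,300) is leaning heavily towards the camera. I'll lower onto it and sweep.

send_rows:
  deltas: "0.04 0 0 0 0 0 0; 0.08 0 0 0 0 0 0; 0.1 0 0 0 0 0 0; 0.101 0 0 0 0 0 0; 0.101 0 0 0 0 0 0"

```text
clock: 2.67
ee_pos: [0.5785, -0.2684, 0.0709]
tcp_rot: [0.962, 1.348, -0.963]
wrist_force: [0.4, 0.4, 0.7]
grip_width: 0.0
```

send_rows:
  deltas: "0 -0.005 0 0 0 0 0; 0 -0.008 0 0 0 0 0; -0.002 -0.012 0 0 0 0 0; -0.004 -0.016 0 0 0 0 0; -0.005 -0.018 0 0 0 0 0"

```text
clock: 3.08
ee_pos: [0.5622, -0.2738, 0.0767]
tcp_rot: [0.962, 1.346, -0.961]
wrist_force: [-0.7, 1.0, 0.8]
grip_width: -0.0001
```

```bash
cat >> h.py <<'E'
def lean():
    "lean of the cradle from the back panel / lip slabs seen from both cameras"
    from scipy.optimize import minimize
    xs,ys=axes(YS)
    for n in("scene","top"):
        p=optics.read_camera(n); w=cloud(p); im=p["img"].astype(int); d=w-S
        x,y,z=d@xs,d@ys,w[...,2]-.04
        b=(abs(y)<.05)&(abs(x)<.09)&(z>-.012)&(z<.06)&(im[...,2]-im[...,0]>25)
        P=np.stack([x,z],-1)[b]
        out=[]
        def cost(v,full=False):
            t=np.radians(v[0]); q=P-np.array([v[1],v[2]]); c=q[:,0]*np.cos(t)-q[:,1]*np.sin(t); h=q[:,0]*np.sin(t)+q[:,1]*np.cos(t)
            D=[]
            for s in SEG:
                a,e=np.array(s[0]),np.array(s[1]); u=e-a; k=np.clip(((c-a[0])*u[0]+(h-a[1])*u[1])/(u@u),0,1)
                D.append(np.hypot(c-a[0]-k*u[0],h-a[1]-k*u[1]))
            return np.minimum(np.min(D,0),.005).mean()+.05*np.hypot(v[1],v[2])
        best=min((minimize(cost,[t0,0,0],method="Nelder-Mead",options=dict(initial_simplex=[[t0,0,0],[t0+4,0,0],[t0,.002,0],[t0,0,.002]])) for t0 in range(5,65,6)),key=lambda r:r.fun)
        print(n,"lean",round(best.x[0],1),"off mm",np.round(best.x[1:]*1000,1),"res",round(best.fun*1000,2),len(P))
SEG=np.array([[[4.5,0],[4.5,52]],[[4.5,52],[12.5,52]],[[12.5,52],[12.5,0]],[[-4.5,0],[-4.5,24]],[[-4.5,24],[-9,37]],[[-9,37],[-17,37]],[[-12.5,24],[-17,37]],[[-12.5,0],[-12.5,24]]])/1000
E
python3 - <<'E'
from h import *
s=readout.state(); print({k:np.round(s[k],3) for k in("clock","ee_pos","wrist_force")})
lean()
E
```

```text
{'clock': np.float64(3.083), 'ee_pos': array([ 0.562, -0.274,  0.077]), 'wrist_force': array([-0.742,  1.045,  0.781])}
scene lean 54.3 off mm [-1.3 -2.1] res 1.34 468
top lean 54.4 off mm [-1.4 -0.2] res 1.79 362
```

The sweep slid over the flare with no contact force. I'll retry with the tool pitched to 72° so the leading corner gets deeper under the lip.

```bash
python3 - <<'E'
from h import *
xs,ys=axes(YS); R=rot(YS,72,-1)
go(S+xs*.040+[0,0,.085],R)
A=R
for d in([-.003,-.0205],[-.021,-.003]): print(A.inv().apply(xs*d[0]+np.array([0,0,d[1]])).round(4))
E
```

```text
delta -0.0088 0.0178 -0.004 -0.0001 0.0008 0.3134 | rows 0.5 2.5
[ 0.0186 -0.0092  0.    ]
[-0.0036 -0.0209  0.    ]
```

send_rows:
  deltas: "-0.015 0.018 -0.004 0 0 0.05 0; -0.015 0.018 -0.004 0 0 0.16 0; -0.012 0.018 -0.004 0 0 0.25 0; -0.009 0.018 -0.004 0 0 0.313 0; -0.009 0.018 -0.004 0 0 0.313 0"

```text
clock: 3.6
ee_pos: [0.5748, -0.2633, 0.0828]
tcp_rot: [1.136, 1.155, -0.724]
wrist_force: [-0.9, 0.3, -0.0]
grip_width: -0.0
```

send_rows:
  deltas: "0.008 -0.004 0 0 0 0 0; 0.015 -0.008 0 0 0 0 0; 0.019 -0.009 0 0 0 0 0; 0.019 -0.009 0 0 0 0 0; 0.019 -0.009 0 0 0 0 0"

```text
clock: 4.02
ee_pos: [0.5761, -0.2642, 0.063]
tcp_rot: [1.132, 1.156, -0.722]
wrist_force: [0.8, 0.2, 0.0]
grip_width: -0.0002
```

send_rows:
  deltas: "-0.001 -0.004 0 0 0 0 0; -0.003 -0.008 0 0 0 0 0; -0.006 -0.012 0 0 0 0 0; -0.008 -0.016 0 0 0 0 0; -0.011 -0.0195 0 0 0 0 0"

```text
clock: 4.43
ee_pos: [0.5615, -0.2699, 0.0718]
tcp_rot: [1.136, 1.147, -0.708]
wrist_force: [16.4, 8.8, 3.5]
grip_width: -0.0
```

```bash
python3 - <<'E'
from h import *
s=readout.state(); print({k:np.round(s[k],3) for k in("clock","ee_pos","wrist_force")}, (s["ee_pos"]-S)@axes(YS)[0])
lean()
E
```

```text
{'clock': np.float64(4.433), 'ee_pos': array([ 0.561, -0.27 ,  0.072]), 'wrist_force': array([16.358,  8.768,  3.467])} 0.02260470131407056
scene lean 35.1 off mm [-1.4 -2.1] res 1.86 307
top lean 34.2 off mm [-0. -0.] res 1.11 342
```

The cradle moved to about 35°. I'll retreat and travel to the pre-grasp above the middle handle.

send_rows:
  deltas: "0.002 0.008 0 0 0 0 0; -0.03 0.018 0 0 0 0 0; -0.07 0.025 0 0 0 0 0; -0.11 0.025 0 0 0 0 0; -0.15 0.025 0 0 0 0 0.7"

```text
clock: 4.95
ee_pos: [0.533, -0.2784, 0.2198]
tcp_rot: [1.132, 1.156, -0.722]
wrist_force: [0.2, -1.1, 1.3]
grip_width: 0.011
```

```bash
cat >> h.py <<'E'
def gpose(yaw,pitch,g,s=-1,back=0):
    R=rot(yaw,pitch,s); return g+R.apply([.0187-back,0,0]),R
E
python3 - <<'E'
from h import *
g=np.array([.530,.235,.157])
P,R=gpose(YR,55,g,back=-.002); Q,_=gpose(YR,55,g,back=.11)
s=readout.state();print(s["ee_pos"],s["clock"],P.round(3),Q.round(3)); go(Q,R)
lean()
E
```

```text
[ 0.5329523 -0.2784129  0.2198347] 4.95 [0.542 0.238 0.14 ] [0.479 0.224 0.232]
delta 0.0235 0.1111 -0.4923 0.1045 -0.0525 0.2984 | rows 12.1 2.6
scene lean 41.2 off mm [-1.9 -1.7] res 1.72 382
top lean 39.4 off mm [-0.7  0. ] res 1.34 906
```

send_rows:
  deltas: "0.01 0.045 -0.198 0 0 0 0.8; 0.01 0.045 -0.198 0 0 0 0.8; 0.01 0.045 -0.198 0 0 0 0.8; 0.01 0.045 -0.198 0 0 0 0.8; 0.01 0.045 -0.198 0 0 0 0.8"

```text
clock: 5.47
ee_pos: [0.5113, -0.0748, 0.2222]
tcp_rot: [1.133, 1.155, -0.723]
wrist_force: [1.3, 0.7, -0.6]
grip_width: 0.0681
```

send_rows:
  deltas: "0.01 0.045 -0.198 0 0 0 0.8; 0.01 0.045 -0.198 0 0 0 0.8; 0.01 0.045 -0.198 0 0 0 0.8; 0.01 0.045 -0.198 0 0 0 0.8; 0.01 0.045 -0.198 0 0 0 0.8"

```text
clock: 5.88
ee_pos: [0.4903, 0.1276, 0.227]
tcp_rot: [1.133, 1.155, -0.722]
wrist_force: [-0.6, 0.5, -0.1]
grip_width: 0.0682
```

send_rows:
  deltas: "0 0.02 -0.096 0.1 -0.05 0.3 0.8; 0 0.02 -0.096 0.1 -0.05 0.3 0.8; 0 0.02 -0.096 0.1 -0.05 0.3 0.8; 0 0.02 -0.096 0.1 -0.05 0.3 0.8; 0 0.02 -0.096 0.1 -0.05 0.3 0.8"

```text
clock: 6.3
ee_pos: [0.4989, 0.1445, 0.232]
tcp_rot: [1.299, 0.931, -0.53]
wrist_force: [-0.4, -0.5, 0.7]
grip_width: 0.0681
```

```bash
python3 - <<'E'
from h import *
g=np.array([.530,.235,.157])
P,R=gpose(YR,55,g,back=-.002); Q,_=gpose(YR,55,g,back=.11)
s=readout.state();print(s["ee_pos"],s["clock"],s["q"].round(2)); go(Q,R); go(P,R)
ims=[]
for n,(u,v) in dict(scene=(320,150),top=(60,130)).items():
    p=optics.read_camera(n); ims.append(cv2.resize(p["img"][v:v+120,u:u+ 120],(400,400),interpolation=cv2.INTER_CUBIC))
    print(n,proj(p,P).round(),proj(p,g).round())
cv2.imwrite("pics/g1.png",np.hstack(ims))
E
```

```text
[0.4988635  0.14447599 0.2319612 ] 6.3 [ 0.28 -0.31 -0.87  0.41  0.    3.14]
delta 0.002 0.0021 -0.0817 0.0527 -0.0399 0.0007 | rows 2.0 0.5
delta 0.1139 0.0021 -0.0772 0.0527 -0.0399 0.0007 | rows 3.3 0.5
scene [371. 224.] [373. 216.]
top [108. 181.] [107. 186.]
```

View pics/g1.png

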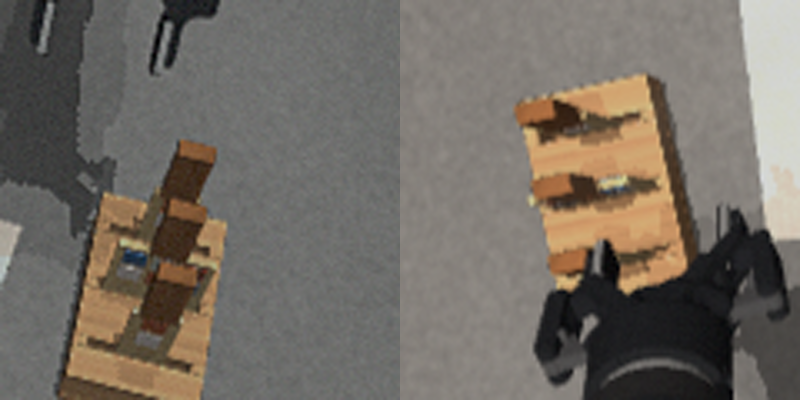

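The view shows the middle handle free, with the gripper open and short of it. But joint 6 is at its limit (3.14), so I'll take the half-turned grasp instead.

send_rows:
  deltas: "-0.01 0 0 -0.12 0 0 0.8; -0.02 0 0 -0.24 0 0 0.8; -0.02 0 0 -0.37 0 0 0.8; -0.02 0 0 -0.5 0 0 0.8; -0.02 0 0 -0.62 0 0 0.8"

```text
clock: 6.82
ee_pos: [0.4911, 0.1417, 0.2512]
tcp_rot: [0.738, 0.989, -0.208]
wrist_force: [0.3, -0.8, -1.0]
grip_width: 0.0683
```

send_rows:
  deltas: "0 0 0 -0.12 0 0 0.8; 0 0 0 -0.24 0 0 0.8; 0 0 0 -0.37 0 0 0.8; 0 0 0 -0.5 0 0 0.8; 0 0 0 -0.62 0 0 0.8"

```text
clock: 7.23
ee_pos: [0.4911, 0.1417, 0.2509]
tcp_rot: [0.175, 0.982, 0.099]
wrist_force: [-0.0, 0.3, 0.4]
grip_width: 0.0683
```

send_rows:
  deltas: "0 0 0 -0.12 0 0 0.8; 0 0 0 -0.24 0 0 0.8; 0 0 0 -0.37 0 0 0.8; 0 0 0 -0.5 0 0 0.8; 0 0 0 -0.62 0 0 0.8"

```text
clock: 7.65
ee_pos: [0.4911, 0.1417, 0.2509]
tcp_rot: [-0.389, 0.911, 0.394]
wrist_force: [0.3, 0.3, 0.0]
grip_width: 0.0683
```

send_rows:
  deltas: "0 0 0 -0.12 0 0 0.8; 0 0 0 -0.24 0 0 0.8; 0 0 0 -0.37 0 0 0.8; 0 0 0 -0.5 0 0 0.8; 0 0 0 -0.62 0 0 0.8"

```text
clock: 8.07
ee_pos: [0.4911, 0.1417, 0.2509]
tcp_rot: [-0.951, 0.776, 0.675]
wrist_force: [0.2, 1.1, 0.4]
grip_width: 0.0681
```

```bash
python3 - <<'E'
from h import *
g=np.array([.530,.235,.157])
Q,R=gpose(YR,55,g,1,back=.11)
s=readout.state();print(s["ee_pos"],s["clock"],s["q"].round(2)); go(Q,R)
E
```

```text
[0.49106765 0.14172509 0.25088735] 8.0667 [ 0.28 -0.35 -0.85  0.46  0.    0.67]
delta 0.0222 0.053 0.0628 -0.6236 0.0389 -0.0113 | rows 2.0 5.0
```

send_rows:
  deltas: "0.022 0.053 0.063 -0.12 0 0 0.8; 0.022 0.053 0.063 -0.24 0.02 0 0.8; 0.022 0.053 0.063 -0.37 0.03 -0.01 0.8; 0.022 0.053 0.063 -0.5 0.04 -0.01 0.8; 0.022 0.053 0.063 -0.624 0.039 -0.011 0.8"

```text
clock: 8.48
ee_pos: [0.4785, 0.2263, 0.2318]
tcp_rot: [-1.528, 0.601, 0.913]
wrist_force: [0.3, -0.5, -0.4]
grip_width: 0.0681
```

```bash
python3 - <<'E'
from h import *
g=np.array([.530,.235,.157])
P,R=gpose(YR,55,g,1,back=-.002)
s=readout.state();print(s["ee_pos"],s["clock"],s["q"].round(2)); go(P,R)
p=optics.read_camera("top"); cv2.imwrite("pics/g2.png",cv2.resize(p["img"][130:250,40:200],(800,600),interpolation=cv2.INTER_CUBIC))
E
```

```text
[0.47853731 0.22627508 0.23180557] 8.4833 [ 0.56 -0.27 -0.83  0.42 -0.19  0.29]
delta 0.1119 0.0 -0.0027 -0.0067 0.0013 -0.0016 | rows 2.7 0.1
```

View pics/g2.png

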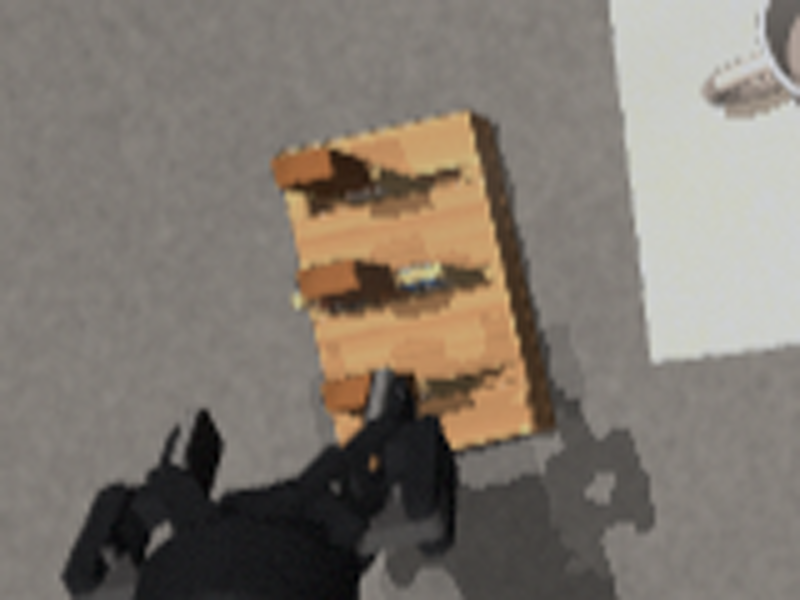

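The fingers at (205,435) and (395,385) straddle the line to the middle handle at (330,280). I'll advance, close and lift a little.

send_rows:
  deltas: "0.035 0 -0.002 0 0 0 0.8; 0.07 0 -0.002 0 0 0 0.8; 0.1 0 -0.003 0 0 0 0.8; 0.112 0 -0.003 0 0 0 0.8; 0.112 0 -0.003 0 0 0 0.8"

```text
clock: 8.95
ee_pos: [0.5416, 0.2342, 0.1361]
tcp_rot: [-1.518, 0.611, 0.909]
wrist_force: [0.2, -0.7, -0.5]
grip_width: 0.068
```

send_rows:
  deltas: "0 0 0 0 0 0 0; 0 0 0 0 0 0 0; 0 0 0 0 0 0 0; 0 0 0 0 0 0 0; 0 0 0 0 0 0 0"

```text
clock: 9.37
ee_pos: [0.5413, 0.2355, 0.1408]
tcp_rot: [-1.521, 0.602, 0.907]
wrist_force: [-0.0, 0.0, 2.7]
grip_width: 0.0253
```

```bash
python3 - <<'E'
from h import *
s=readout.state();print({k:np.round(s[k],4) for k in("clock","q","ee_pos","wrist_force","grip_width")})
R=Ro.from_rotvec(s["tcp_rot"]); print("up 0.1 in tool",R.inv().apply([0,0,.1]).round(4))
E
```

```text
{'clock': np.float64(9.3667), 'q': array([ 0.5001, -0.0298, -0.8859,  0.1205, -0.1604,  0.2494]), 'ee_pos': array([0.5413, 0.2355, 0.1408]), 'wrist_force': array([-3.6800e-02,  2.1000e-03,  2.7206e+00]), 'grip_width': np.float64(0.0253)}
up 0.1 in tool [-0.0818 -0.0575  0.001 ]
```

send_rows:
  deltas: "-0.016 -0.0115 0 0 0 0 0; -0.033 -0.023 0 0 0 0 0; -0.053 -0.037 0 0 0 0 0; -0.08 -0.056 0.001 0 0 0 0; -0.106 -0.075 0.001 0 0 0 0"

```text
clock: 9.78
ee_pos: [0.5398, 0.2345, 0.2694]
tcp_rot: [-1.521, 0.606, 0.91]
wrist_force: [0.9, 0.8, -1.7]
grip_width: 0.0254
```

```bash
python3 - <<'E'
from h import *
s=readout.state();print({k:np.round(s[k],4) for k in("clock","q","ee_pos","wrist_force","grip_width")})
ims=[]
for n,(u,v) in dict(scene=(290,100),top=(40,100)).items():
    p=optics.read_camera(n); ims.append(cv2.resize(p["img"][v:v+160,u:u+160],(400,400),interpolation=cv2.INTER_CUBIC))
    w=cloud(p); h=axes(YR)
cv2.imwrite("pics/g3.png",np.hstack(ims))
L=35; 
for ln in(40,):
  # pre-insertion grasp: board bottom 70 mm out of slot floor
  for out in(.08,.0):
    g=slotp(0,.147+out,ln); P,R=gpose(YS,90+ln-35,g,1); print(out,g.round(3),P.round(3)); go(P,R)
E
```

```text
{'clock': np.float64(9.7833), 'q': array([ 0.4993, -0.1778, -0.6793,  0.4798, -0.1598,  0.2487]), 'ee_pos': array([0.5398, 0.2345, 0.2694]), 'wrist_force': array([ 0.9262,  0.7669, -1.6996]), 'grip_width': np.float64(0.0254)}
0.08 [ 0.678 -0.229  0.214] [ 0.676 -0.23   0.195]
delta 0.0818 0.0163 -0.4848 -0.1284 -0.0222 0.7084 | rows 11.8 5.8
0.0 [ 0.629 -0.246  0.153] [ 0.628 -0.247  0.134]
delta 0.1018 0.0934 -0.4921 -0.1284 -0.0222 0.7084 | rows 12.3 5.8
```

View pics/g3.png

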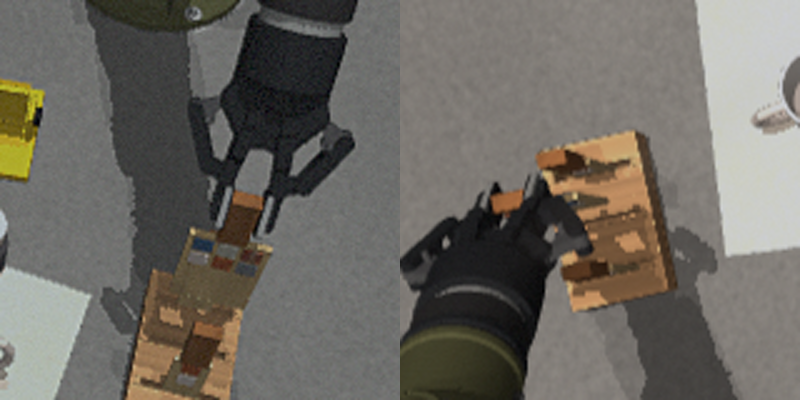

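The wide board is out and hanging straight, with chips showing, and the two narrow boards are still in the rack. Now carrying it to the stand.

send_rows:
  deltas: "0.01 -0.01 -0.198 0 0 0 0; 0.01 -0.01 -0.198 0 0 0 0; 0.01 -0.01 -0.198 0 0 0 0; 0.01 -0.01 -0.198 0 0 0 0; 0.01 -0.01 -0.198 0 0 0 0"

```text
clock: 10.3
ee_pos: [0.5946, 0.0414, 0.2639]
tcp_rot: [-1.521, 0.606, 0.908]
wrist_force: [1.5, -0.2, -2.5]
grip_width: 0.0251
```

send_rows:
  deltas: "0.02 -0.01 -0.198 -0.02 0 0.12 0; 0.02 -0.01 -0.198 -0.04 0 0.24 0; 0.02 -0.01 -0.198 -0.06 0 0.36 0; 0.02 -0.01 -0.198 -0.08 0 0.48 0; 0.02 -0.01 -0.198 -0.1 0 0.6 0"

```text
clock: 10.72
ee_pos: [0.6544, -0.1471, 0.2529]
tcp_rot: [-1.447, 1.057, 1.401]
wrist_force: [1.7, 0.5, -0.9]
grip_width: 0.0248
```

```bash
python3 - <<'E'
from h import *
s=readout.state();print({k:np.round(s[k],4) for k in("clock","q","ee_pos","grip_width")})
g=slotp(0,.147+.12,40); P,R=gpose(YS,95,g,1); print(P.round(3)); go(P,R)
E
```

```text
{'clock': np.float64(10.7167), 'q': array([-0.2147,  0.4248,  0.1599,  1.2831, -0.013 , -0.5108]), 'ee_pos': array([ 0.6544, -0.1471,  0.2529]), 'grip_width': np.float64(0.0248)}
[ 0.701 -0.222  0.226]
delta 0.0292 -0.0222 -0.0842 -0.0367 -0.0212 0.1004 | rows 2.2 0.9
```

send_rows:
  deltas: "0.015 -0.022 -0.04 -0.02 -0.01 0.05 0; 0.029 -0.022 -0.084 -0.037 -0.021 0.1 0; 0.029 -0.022 -0.084 -0.037 -0.021 0.1 0; 0.029 -0.022 -0.084 -0.037 -0.021 0.1 0; 0.029 -0.022 -0.084 -0.037 -0.021 0.1 0"

```text
clock: 11.13
ee_pos: [0.6998, -0.2181, 0.2231]
tcp_rot: [-1.418, 1.105, 1.511]
wrist_force: [-0.8, -0.1, -1.2]
grip_width: 0.0255
```

```bash
cat >> h.py <<'E'
def board():
    "held board: plane and lower edge in stand frame (x,y,z), from points below the handle"
    xs,ys=axes(YS); s=readout.state(); A=Ro.from_rotvec(s["tcp_rot"]); T=s["ee_pos"]
    g=T-A.apply([.0187,0,0]); a=np.radians(35)
    bz=-A.apply([np.cos(a),-np.sin(a),0]); bx=A.apply([np.sin(a),np.cos(a),0])
    if bx@xs<0: bx=-bx
    by=np.cross(bz,bx)
    print("nominal bx",bx.round(3),"bz",bz.round(3),"lean",np.degrees(np.arctan2(bz@xs,bz[2])).round(1))
    o=g-.147*bz; allq=[]
    for n in("scene","top"):
        p=optics.read_camera(n); w=cloud(p); d=w-o
        X,Y,Z=d@bx,d@by,d@bz
        m=(abs(X)<.02)&(abs(Y)<.045)&(Z>-.02)&(Z<.093); q=np.stack([X,Y,Z],-1)[m]
        if len(q)<40: print(n,"few",len(q)); continue
        for k in range(3):
            c,*_=np.linalg.lstsq(np.c_[q[:,1:],np.ones(len(q))],q[:,0],rcond=None); r=q[:,0]-np.c_[q[:,1:],np.ones(len(q))]@c; q=q[abs(r)<.003]
        print(n,len(q),"face x=%.2f mm + %.2f deg*z + %.2f deg*y"%(c[2]*1e3,np.degrees(c[1]),np.degrees(c[0])),"y",np.percentile(q[:,1],[1,99]).round(4),"z",np.percentile(q[:,2],[1,99]).round(4))
    return o,bx,by,bz
E
python3 - <<'E'
from h import *
s=readout.state();print({k:np.round(s[k],4) for k in("clock","q","ee_pos","wrist_force")})
board(); lean()
for n in("scene","top"):
    p=optics.read_camera(n); c=proj(p,slotp(0,.05,40)).astype(int); print(n,c)
    cv2.imwrite(f"pics/i_{n}.png",cv2.resize(p["img"][max(0,c[1]-60):c[1]+60,c[0]-60:c[0]+60],(400,400),interpolation=cv2.INTER_CUBIC))
cv2.imwrite("pics/i1.png",np.hstack([cv2.imread("pics/i_scene.png"),cv2.imread("pics/i_top.png")]))
E
```

```text
{'clock': np.float64(11.1333), 'q': array([-0.2812,  0.6578,  0.4631,  1.4476, -0.0463, -0.6114]), 'ee_pos': array([ 0.6998, -0.2181,  0.2231]), 'wrist_force': array([-0.7612, -0.1472, -1.1788])}
nominal bx [0.818 0.28  0.502] bz [-0.474 -0.166  0.865] lean -30.1
scene few 0
top few 0
scene lean 41.8 off mm [-2.5 -1.8] res 1.73 212
top lean 5.0 off mm [0. 0.] res nan 0
scene [182 163]
top [328 169]h.py:41: RuntimeWarning: Mean of empty slice.
  return np.minimum(np.min(D,0),.005).mean()+.05*np.hypot(v[1],v[2])
  ret = ret.dtype.type(ret / rcount)
```

View pics/i1.png

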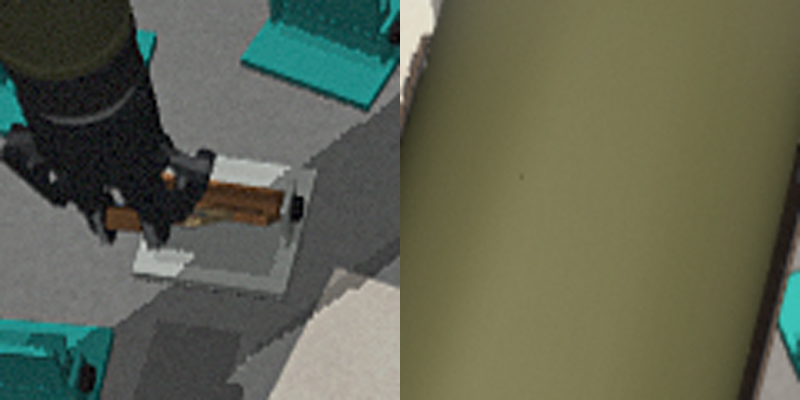

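The scene view shows the board held over the cradle; the arm hides the top view. My board axes had a sign error, so I'll fix that and measure again.

```bash
sed -i 's/A.apply(\[np.cos(a),-np.sin(a),0\])/A.apply([np.cos(a),np.sin(a),0])/; s/A.apply(\[np.sin(a),np.cos(a),0\])/A.apply([np.sin(a),-np.cos(a),0])/' h.py
python3 - <<'E'
from h import *
o,bx,by,bz=board(); xs,ys=axes(YS)
t=np.radians(41); d=o-S; print("bottom in stand",d@xs,d@ys,d[2]); dz=d[2]-.04
print("in cradle@41: x",(d@xs)*np.cos(t)-dz*np.sin(t),"z",(d@xs)*np.sin(t)+dz*np.cos(t),"y",d@ys)
E
```

```text
nominal bx [ 0.728  0.252 -0.637] bz [0.602 0.21  0.771] lean 39.6
scene 42 face x=-1.62 mm + -1.18 deg*z + 2.50 deg*y y [-0.0226  0.0378] z [0.0009 0.0912]
top few 0
bottom in stand 0.07896608392617065 0.004376508486769036 0.1334902861958924
in cradle@41: x -0.0017386863299653499 z 0.12236442699359518 y 0.004376508486769036
```

```bash
cat >> h.py <<'E'
def tgt(x,y,z,ln,bl=None,gz=.147):
    "tool pose putting the board's lower edge at cradle (x,y,z) with cradle lean ln, board lean bl"
    bl=ln if bl is None else bl; t=np.radians(bl); xs,_=axes(YS)
    g=slotp(x,z,ln,y)+gz*(xs*np.sin(t)+np.array([0,0,np.cos(t)])); P,R=gpose(YS,90+bl-35,g,1); go(P,R)
E
python3 - <<'E'
from h import *
tgt(-.003,-.0025,.050,40.5)
E
```

```text
delta 0.0579 0.0427 -0.0067 0.0022 -0.0005 0.0151 | rows 1.7 0.1
```

send_rows:
  deltas: "0.02 0.015 -0.005 0 0 0.015 0; 0.04 0.03 -0.007 0.002 0 0.015 0; 0.058 0.0427 -0.007 0.002 0 0.015 0; 0.058 0.0427 -0.007 0.002 0 0.015 0; 0.058 0.0427 -0.007 0.002 0 0.015 0"

```text
clock: 11.95
ee_pos: [0.6568, -0.2397, 0.1712]
tcp_rot: [-1.413, 1.118, 1.519]
wrist_force: [0.5, 0.1, -0.9]
grip_width: 0.0248
```

```bash
cat >> h.py <<'E'
def prof(ln):
    "scene camera points in cradle coordinates (x,z at lean ln), by y"
    xs,ys=axes(YS); t=np.radians(ln); p=optics.read_camera("scene"); w=cloud(p); d=w-S; dx=d@xs; dz=d[...,2]-.04; Y=d@ys
    X=dx*np.cos(t)-dz*np.sin(t); Z=dx*np.sin(t)+dz*np.cos(t)
    for z in np.arange(.02,.16,.006):
        m=(abs(X)<.03)&(Y>-.03)&(Y<.06)&(abs(Z-z)<.003)
        if m.sum(): print(round(z*1e3),m.sum(),"X",np.percentile(X[m]*1e3,[10,50,90]).round(1),"Y",np.percentile(Y[m]*1e3,[0,50,100]).round(0))
E
python3 - <<'E'
from h import *
s=readout.state();print({k:np.round(s[k],4) for k in("clock","ee_pos","wrist_force")})
board(); lean(); prof(40.5)
p=optics.read_camera("scene"); cv2.imwrite("pics/i2.png",cv2.resize(p["img"][115:205,135:255],(800,600),interpolation=cv2.INTER_CUBIC))
E
```

```text
{'clock': np.float64(11.95), 'ee_pos': array([ 0.6568, -0.2397,  0.1712]), 'wrist_force': array([ 0.492 ,  0.0799, -0.8808])}
nominal bx [ 0.717  0.247 -0.652] bz [0.617 0.21  0.759] lean 40.7
scene 32 face x=-4.94 mm + 2.80 deg*z + 5.96 deg*y y [-0.0257  0.0384] z [-0.0191  0.0872]
top few 0
scene lean 34.1 off mm [ 0.7 -4.6] res 2.07 161
top lean 5.0 off mm [0. 0.] res nan 0
20 28 X [-5.7 -1.1  5.1] Y [ 6. 47. 59.]
26 20 X [-9.3 -7.4 -5. ] Y [ 3. 26. 48.]
32 44 X [-15.7 -12.2   1. ] Y [-23.  36.  54.]
38 15 X [-15.3 -13.1   7.5] Y [-20.  30.  54.]
44 10 X [ 5.1  8.  11.7] Y [26. 40. 53.]
50 31 X [ 5.6  9.5 12.4] Y [14. 38. 52.]
56 7 X [-1.3  4.9  8.4] Y [14. 33. 37.]
62 1 X [-3.2 -3.2 -3.2] Y [13. 13. 13.]
68 5 X [-3.5 -3.1  0.7] Y [11. 33. 33.]
74 2 X [-2.8 -1.   0.8] Y [27. 30. 33.]
80 2 X [-3.5 -2.7 -2. ] Y [30. 32. 33.]
86 4 X [-3.5 -3.3 -0.7] Y [22. 25. 33.]
92 1 X [-2.6 -2.6 -2.6] Y [33. 33. 33.]
98 2 X [-0.1  0.8  1.7] Y [33. 33. 33.]
104 1 X [-3.3 -3.3 -3.3] Y [33. 33. 33.]
110 2 X [-3.2 -1.2  0.8] Y [33. 33. 33.]
116 5 X [-5.5 -3.7 -0.2] Y [24. 31. 34.]
122 4 X [-4.9 -3.7 -2.7] Y [22. 28. 33.]
134 2 X [-2.4 -1.4 -0.4] Y [33. 33. 33.]
140 6 X [-5.3 -4.8  2.7] Y [-26.  23.  32.]
146 9 X [-5.  -1.5  2.7] Y [-28.  26.  34.]
152 7 X [-3.5 -1.   1.5] Y [28. 30. 33.]h.py:41: RuntimeWarning: Mean of empty slice.
  return np.minimum(np.min(D,0),.005).mean()+.05*np.hypot(v[1],v[2])
  ret = ret.dtype.type(ret / rcount)
```

View pics/i2.png

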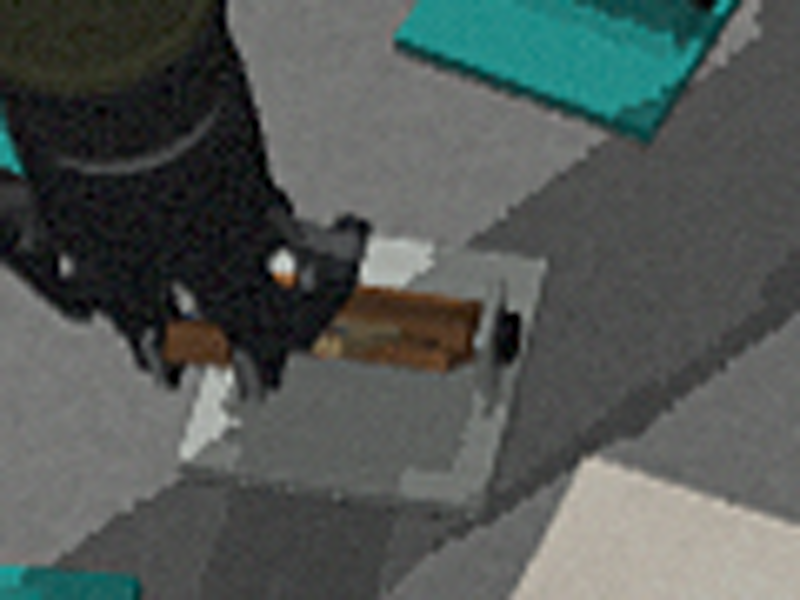

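The board edge hovers above the slot at about (350,335). The cloud puts it near cradle x -2 mm and y -1.5 mm, with the panel reading true. Inserting in stages.

send_rows:
  deltas: "0.006 0.002 0 0 0 0 0; 0.011 0.006 0 0 0 0 0; 0.017 0.0105 0 0 0 0 0; 0.021 0.0135 0 0 0 0 0; 0.0255 0.016 0 0 0 0 0"

```text
clock: 12.67
ee_pos: [0.6396, -0.2461, 0.1466]
tcp_rot: [-1.414, 1.118, 1.519]
wrist_force: [0.3, -0.8, -1.5]
grip_width: 0.0249
```

```bash
python3 - <<'E'
from h import *
s=readout.state();print({k:np.round(s[k],3) for k in("clock","ee_pos","wrist_force","wrist_torque","grip_width")})
tgt(-.0005,-.0025,.0,40.5)
prof(40.5)
E
```

```text
{'clock': np.float64(12.667), 'ee_pos': array([ 0.64 , -0.246,  0.147]), 'wrist_force': array([ 0.347, -0.777, -1.487]), 'wrist_torque': array([ 0.044, -0.174, -0.019]), 'grip_width': np.float64(0.025)}
delta 0.0142 0.0096 0.0006 -0.0008 0.0014 -0.0025 | rows 0.4 0.0
20 24 X [-6.8  0.5  5.2] Y [19. 50. 59.]
26 27 X [-8.  -5.6  2.8] Y [14. 43. 53.]
32 40 X [-15.4 -11.8   1.7] Y [-12.  36.  54.]
38 10 X [-14.2 -13.2   4.9] Y [21. 38. 54.]
44 12 X [-2.6  7.3 11.9] Y [ 2. 35. 54.]
50 38 X [ 4.9  9.6 12.3] Y [ 7. 35. 54.]
56 4 X [0.5 8.3 9.7] Y [18. 33. 47.]
62 3 X [-2.5 -0.7  1.3] Y [31. 35. 35.]
68 2 X [-3.  -2.9 -2.8] Y [28. 29. 30.]
74 2 X [-1.2 -0.2  0.8] Y [34. 35. 35.]
86 4 X [-4.  -3.1 -0.7] Y [-28.  32.  35.]
92 3 X [-4.1 -2.8  1.2] Y [28. 34. 35.]
98 3 X [-4.2 -2.9 -1. ] Y [26. 32. 35.]
104 1 X [1.7 1.7 1.7] Y [34. 34. 34.]
110 6 X [-3.5 -3.3 -2.1] Y [-24.  28.  35.]
116 7 X [-1.1  1.   1.8] Y [26. 29. 34.]
122 2 X [-1.7 -0.2  1.3] Y [25. 30. 35.]
140 1 X [-7.2 -7.2 -7.2] Y [-10. -10. -10.]
152 3 X [ 5.5 10.1 16.2] Y [-14.  17.  24.]
158 21 X [ 8.8 12.2 17.4] Y [-26. -12.  24.]
```

send_rows:
  deltas: "0.004 0.0027 0 0 0 0 0; 0.008 0.0055 0 0 0 0 0; 0.011 0.0075 0 0 0 0 0; 0.013 0.009 0 0 0 0 0; 0.0145 0.01 0 0 0 0 0"

```text
clock: 13.13
ee_pos: [0.6294, -0.2497, 0.1337]
tcp_rot: [-1.414, 1.118, 1.518]
wrist_force: [0.4, -0.0, -0.8]
grip_width: 0.0248
```

send_rows:
  deltas: "0.001 0.0007 0 0 0 0 0; 0.002 0.0014 0 0 0 0 0; 0.003 0.002 0 0 0 0 0; 0.003 0.002 0 0 0 0 0; 0.003 0.002 0 0 0 0 0"

```text
clock: 13.55
ee_pos: [0.628, -0.2503, 0.1315]
tcp_rot: [-1.415, 1.117, 1.517]
wrist_force: [-0.0, 1.0, -1.6]
grip_width: 0.0247
```

```bash
python3 - <<'E'
from h import *
s=readout.state();print({k:np.round(s[k],3) for k in("clock","ee_pos","wrist_force","wrist_torque","grip_width")})
tgt(0,-.0025,.0,40.5)
prof(40.5)
E
```

```text
{'clock': np.float64(13.55), 'ee_pos': array([ 0.628, -0.25 ,  0.131]), 'wrist_force': array([-0.015,  1.041, -1.606]), 'wrist_torque': array([ 0.136, -0.385,  0.064]), 'grip_width': np.float64(0.025)}
delta -0.0019 -0.0016 0.0009 -0.0004 0.0004 -0.001 | rows 0.1 0.0
20 24 X [-5.9 -2.1  4.9] Y [22. 47. 58.]
26 29 X [-10.1  -6.5   3.9] Y [17. 37. 60.]
32 32 X [-15.1 -11.6   1.1] Y [-7. 40. 54.]
38 9 X [-15.6 -14.1   5.4] Y [-1. 44. 54.]
44 11 X [ 5.   9.2 12.5] Y [ 5. 39. 53.]
50 38 X [ 4.2  9.1 11.9] Y [ 6. 35. 54.]
56 5 X [-1.4  7.1 10.9] Y [28. 34. 39.]
62 1 X [2.1 2.1 2.1] Y [34. 34. 34.]
68 3 X [-3.  -2.9  0.7] Y [-27.  28.  34.]
74 1 X [-1.3 -1.3 -1.3] Y [34. 34. 34.]
80 5 X [-3.7 -3.4 -0.4] Y [-28.  27.  34.]
86 1 X [-3.6 -3.6 -3.6] Y [26. 26. 26.]
92 8 X [-2.4  1.2  4.4] Y [19. 31. 35.]
98 7 X [-2.3  0.4  2.7] Y [27. 29. 32.]
128 2 X [-5.5 -1.4  2.8] Y [-9.  7. 23.]
134 7 X [-6.6 11.2 15.4] Y [-15. -12.  18.]
140 20 X [-0.1 13.8 17. ] Y [-27. -14.  24.]
146 19 X [ 3.6  8.3 13.2] Y [-27.  17.  25.]
152 29 X [-12.7   2.    9.1] Y [-25. -12.  26.]
158 71 X [-6.9  0.6  5.5] Y [-25.  -4.  25.]
```

send_rows:
  deltas: "0.001 0.0007 0 0 0 0 0; 0.002 0.0014 0 0 0 0 0; 0.003 0.002 0 0 0 0 0; 0.004 0.0027 0 0 0 0 0; 0.004 0.0027 0 0 0 0 0"

```text
clock: 14.02
ee_pos: [0.6285, -0.2503, 0.131]
tcp_rot: [-1.42, 1.111, 1.512]
wrist_force: [6.4, 7.8, 13.0]
grip_width: 0.0253
```

```bash
python3 - <<'E'
from h import *
s=readout.state();print({k:np.round(s[k],3) for k in("clock","ee_pos","wrist_force","wrist_torque","grip_width")})
tgt(0,-.0025,.0,40.5)
lean()
E
```

```text
{'clock': np.float64(14.017), 'ee_pos': array([ 0.628, -0.25 ,  0.131]), 'wrist_force': array([ 6.405,  7.769, 12.96 ]), 'wrist_torque': array([ 1.287, -0.595, -0.227]), 'grip_width': np.float64(0.025)}
delta -0.0023 -0.0011 0.0011 0.0002 -0.0011 0.0066 | rows 0.1 0.1
scene lean 35.5 off mm [ 0.5 -2.2] res 1.86 124
top lean 5.0 off mm [0. 0.] res nan 0h.py:41: RuntimeWarning: Mean of empty slice.
  return np.minimum(np.min(D,0),.005).mean()+.05*np.hypot(v[1],v[2])
  ret = ret.dtype.type(ret / rcount)
```

It's seated against the slot floor: about 16 N up along the slot, and the TCP stopped. Now I'll turn about the hinge, overshooting a little for the slot play.

```bash
cat >> h.py <<'E'
def arc(degs,back=(0,0,0)):
    "rows turning the tool about the hinge by degs (+ = leaning back); back = extra tool shift"
    s=readout.state(); A=Ro.from_rotvec(s["tcp_rot"]); H=S+np.array([0,0,.04]); ys=axes(YS)[1]
    for d in degs:
        r=Ro.from_rotvec(ys*np.radians(d)); P=H+r.apply(s["ee_pos"]-H)
        print(*np.round(A.inv().apply(P-s["ee_pos"])+back,4),*np.round((A.inv()*r*A).as_rotvec(),3),"0;")
E
python3 - <<'E'
from h import *
arc([-3,-6,-9,-12,-14],(-.003,-.002,0))
E
```

```text
-0.0073 0.0033 -0.0 0.0 0.0 -0.052 0;
-0.0112 0.0088 -0.0 0.0 0.0 -0.105 0;
-0.0149 0.0145 -0.0 0.0 0.0 -0.157 0;
-0.0183 0.0204 -0.0 0.0 0.0 -0.209 0;
-0.0203 0.0244 -0.0 0.0 0.0 -0.244 0;
```

send_rows:
  deltas: "-0.007 0.003 0 0 0 -0.052 0; -0.011 0.009 0 0 0 -0.105 0; -0.015 0.0145 0 0 0 -0.157 0; -0.018 0.0205 0 0 0 -0.209 0; -0.02 0.0245 0 0 0 -0.244 0"

```text
clock: 14.53
ee_pos: [0.6047, -0.2584, 0.1514]
tcp_rot: [-1.494, 0.902, 1.339]
wrist_force: [6.0, 3.4, -0.7]
grip_width: 0.025
```

```bash
python3 - <<'E' 2>/dev/null
from h import *
s=readout.state();print({k:np.round(s[k],3) for k in("clock","ee_pos","wrist_force","wrist_torque","grip_width")})
board()
lean(); prof(30)
E
```

```text
{'clock': np.float64(14.533), 'ee_pos': array([ 0.605, -0.258,  0.151]), 'wrist_force': array([ 6.019,  3.41 , -0.699]), 'wrist_torque': array([ 0.583, -1.189, -0.157]), 'grip_width': np.float64(0.025)}
nominal bx [ 0.848  0.292 -0.442] bz [0.418 0.144 0.897] lean 26.2
scene 84 face x=6.61 mm + 1.22 deg*z + -8.28 deg*y y [-0.0414  0.0396] z [-0.0049  0.0927]
top 282 face x=-13.32 mm + 7.61 deg*z + 3.82 deg*y y [-0.0403  0.0346] z [-0.0056  0.0807]
scene lean 28.3 off mm [-0.8  0.1] res 1.68 194
top lean 34.1 off mm [-1.3  0.2] res 1.96 651
20 25 X [-4.1  2.3  4.9] Y [-26.  43.  58.]
26 28 X [-6.8  1.5 13.8] Y [-29.  35.  53.]
32 33 X [-13.7  -9.    2.2] Y [-25.  34.  53.]
38 19 X [-12.8  -7.7   1.9] Y [-21.  23.  53.]
44 35 X [ 1.  11.1 14.8] Y [-26.  17.  54.]
50 68 X [ 8.  11.5 14.4] Y [-27.  10.  54.]
56 12 X [-0.8  0.9  7.8] Y [-26.   5.  34.]
62 9 X [0.4 1.1 1.6] Y [-28.   6.  28.]
68 11 X [-1.9 -0.2  0.8] Y [-22.  12.  34.]
74 7 X [-0.4  0.3  0.7] Y [-28.  19.  33.]
80 6 X [-4.1 -0.1  0.1] Y [-24.  18.  34.]
86 8 X [-4.1 -0.4  0.2] Y [-20.  20.  33.]
92 16 X [-7.5 -2.5 -1.2] Y [-22.  22.  33.]
98 14 X [-7.4 -5.5 -3.1] Y [-11.  23.  34.]
104 2 X [0.5 0.8 1. ] Y [-7. -6. -5.]
110 1 X [0.9 0.9 0.9] Y [-1. -1. -1.]
116 4 X [-0.5 -0.2  0.1] Y [-10.  -6.  -2.]
122 2 X [-0.8 -0.7 -0.5] Y [-13.  -6.   2.]
128 5 X [-1.3 -0.8  1.7] Y [-14. -10.  -5.]
134 11 X [-1.8  3.7  9. ] Y [-24. -13.  18.]
140 31 X [-11.2   2.9   9.8] Y [-28.   3.  25.]
146 35 X [-5.  -0.7  4.6] Y [-28.  13.  25.]
152 44 X [-16.5  -4.9   0.4] Y [-27.  -2.  24.]
158 76 X [-15.8  -9.1  -4. ] Y [-26.  -5.  24.]
```

```bash
sed -i 's/b=(abs(y)<.05)&/b=(abs(y)<.050)\&(y>.038)\&/' h.py; python3 - <<'E' 2>/dev/null
from h import *
lean(); lean()
E
```

```text
scene lean 27.0 off mm [ 0.3 -1.3] res 1.45 41
top lean 31.8 off mm [-0.6 -0.1] res 1.2 104
scene lean 31.5 off mm [-2.  -1.5] res 1.59 40
top lean 33.0 off mm [-0.9  0.1] res 1.29 105
```

```bash
python3 - <<'E' 2>/dev/null
from h import *
arc([-1,-2.5])
E
```

```text
-0.0014 0.0018 0.0 -0.0 0.0 -0.017 0;
-0.0035 0.0044 0.0 -0.0 0.0 -0.044 0;
```

send_rows:
  deltas: "-0.0014 0.0018 0 0 0 -0.017 0; -0.0035 0.0044 0 0 0 -0.044 0; -0.0035 0.0044 0 0 0 -0.044 0; -0.0035 0.0044 0 0 0 -0.044 0; -0.0035 0.0044 0 0 0 -0.044 0"

```text
clock: 15.4
ee_pos: [0.6007, -0.2599, 0.154]
tcp_rot: [-1.505, 0.867, 1.31]
wrist_force: [5.2, 2.9, 3.9]
grip_width: 0.0249
```

send_rows:
  deltas: "0 0 0 0 0 0 0.7; 0 0 0 0 0 0 0.7; 0 0 0 0 0 0 0.7; 0 0 0 0 0 0 0.7; 0 0 0 0 0 0 0.7"

```text
clock: 15.82
ee_pos: [0.5984, -0.2603, 0.1521]
tcp_rot: [-1.502, 0.871, 1.313]
wrist_force: [-0.1, 0.2, -0.0]
grip_width: 0.0599
```

send_rows:
  deltas: "-0.02 0 0 0 0 0 0.7; -0.05 0 0 0 0 0 0.7; -0.09 0 0 0 0 0 0.7; -0.13 -0.01 0 0 0 0 0.7; -0.17 -0.02 0 0 0 0 0.7"

```text
clock: 16.23
ee_pos: [0.586, -0.2645, 0.3247]
tcp_rot: [-1.502, 0.871, 1.313]
wrist_force: [1.5, -0.9, 0.2]
grip_width: 0.0601
```

send_rows:
  deltas: "0 0.04 0 0 0 0 0; 0 0.08 0 0 0 0 0; 0 0.12 0 0 0 0 0; 0 0.16 0 0 0 0 0; 0 0.17 0 0 0 0 0"

```text
clock: 16.65
ee_pos: [0.4242, -0.3192, 0.2899]
tcp_rot: [-1.499, 0.875, 1.314]
wrist_force: [0.5, -0.2, 0.0]
grip_width: 0.0001
```

```bash
python3 - <<'E' 2>/dev/null
from h import *
s=readout.state();print({k:np.round(s[k],3) for k in("clock","q","ee_pos","wrist_force","grip_width")})
lean(); lean(); prof(30)
ims=[]
for n in("scene","top"):
    p=optics.read_camera(n); c=proj(p,slotp(0,.06,30)).astype(int)
    ims.append(cv2.resize(p["img"][c[1]-50:c[1]+50,c[0]-50:c[0]+50],(400,400),interpolation=cv2.INTER_CUBIC))
cv2.imwrite("pics/f1.png",np.hstack(ims))
E
```

```text
{'clock': np.float64(16.65), 'q': array([-0.748,  0.085, -0.21 ,  1.188,  0.165, -1.068]), 'ee_pos': array([ 0.424, -0.319,  0.29 ]), 'wrist_force': array([ 0.496, -0.15 ,  0.006]), 'grip_width': np.float64(0.0)}
scene lean 28.8 off mm [-0.6 -2.1] res 1.56 40
top lean 31.3 off mm [-0.8  0.3] res 1.22 106
scene lean 30.5 off mm [-2.  -3.1] res 1.71 46
top lean 31.1 off mm [-0.8  0.1] res 1.4 103
20 29 X [-5.3 -2.   6.9] Y [-9. 41. 60.]
26 52 X [-9.3 -7.2 -3.9] Y [-28.  22.  54.]
32 71 X [-14.2 -10.9  -2.7] Y [-30.  15.  54.]
38 28 X [-14.6 -12.3  13.6] Y [-29.  11.  54.]
44 21 X [ 8.6 11.8 14. ] Y [-29.  20.  53.]
50 50 X [ 7.2 11.3 13.6] Y [-29.  27.  54.]
56 2 X [10.6 12.1 13.7] Y [11. 17. 23.]
62 4 X [1.7 4.3 7.9] Y [28. 32. 35.]
68 2 X [3.2 6.  8.9] Y [ 6. 17. 28.]
74 2 X [2.8 4.6 6.5] Y [28. 31. 34.]
80 2 X [2.  3.2 4.3] Y [18. 26. 34.]
86 3 X [4.4 5.6 7.7] Y [28. 33. 34.]
92 7 X [ 3.8  7.7 11.4] Y [14. 17. 28.]
98 23 X [ 6.2  8.6 11.2] Y [11. 23. 34.]
104 2 X [ 4.5  8.7 12.9] Y [10. 11. 11.]
110 1 X [6.4 6.4 6.4] Y [13. 13. 13.]
116 5 X [ 5.9  9.9 14.1] Y [11. 12. 12.]
122 4 X [ 6.8  9.6 12.6] Y [11. 11. 12.]
128 2 X [ 5.8 10.7 15.6] Y [10. 11. 12.]
134 3 X [10.2 12.  14.1] Y [11. 11. 12.]
140 4 X [ 9.5 14.4 17.2] Y [11. 11. 12.]
146 5 X [ 7.7 11.1 18.1] Y [11. 11. 12.]
152 18 X [ 7.5 13.2 20.1] Y [-11.  -3.  11.]
158 44 X [ 8.8 13.7 19. ] Y [-13.   1.  12.]
```

View pics/f1.png

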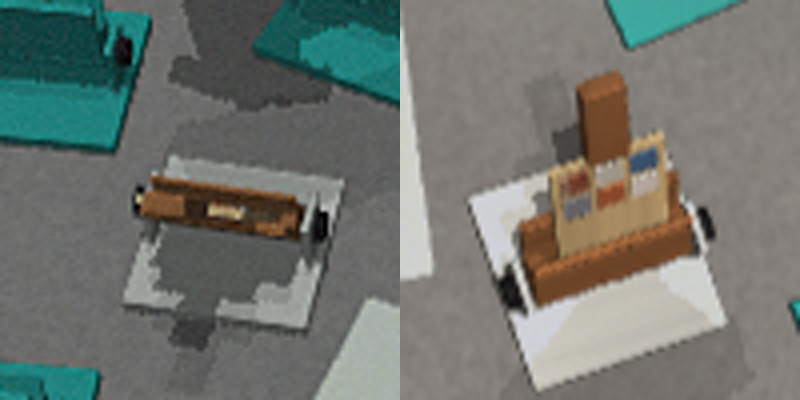

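The pictures show the board in the slot, handle up, leaning on the back panel (scene crop (225,210), top crop (605,160)). I'll check depth and lean more carefully.

```bash
python3 - <<'E' 2>/dev/null
from h import *
xs,ys=axes(YS)
acc={}
for k in range(6):
  for n in("top","scene"):
    p=optics.read_camera(n); w=cloud(p); d=w-S; acc.setdefault(n,[]).append(np.stack([d@xs,d@ys,w[...,2]-.04,p["img"][...,2].astype(float)-p["img"][...,0]],-1))
W={n:np.median(a,0) for n,a in acc.items()}
q=W["top"]; x,y,z,br=[q[...,i] for i in range(4)]; t=np.radians(31)
X=x*np.cos(t)-z*np.sin(t); Z=x*np.sin(t)+z*np.cos(t)
def fit(name,m):
    P=np.c_[x[m],z[m],y[m]]
    for _ in range(4):
        A=np.c_[P[:,1:],np.ones(len(P))]; c=np.linalg.lstsq(A,P[:,0],rcond=None)[0]; r=P[:,0]-A@c; P=P[abs(r)<max(.0015,2*r.std())]
    print(name,len(P),"lean",np.degrees(np.arctan(c[0])).round(1),"yaw err",np.degrees(c[1]).round(1),"x0",c[2].round(4),"rms",r.std().round(4))
fit("board face",(abs(y)<.03)&(abs(X)<.015)&(Z>.045)&(Z<.092))
fit("handle face",(abs(y)<.01)&(abs(X-.003)<.02)&(Z>.108)&(Z<.153))
for n in W:
  x,y,z,br=[W[n][...,i] for i in range(4)]; X=x*np.cos(t)-z*np.sin(t); Z=x*np.sin(t)+z*np.cos(t)
  b=(abs(abs(y)-.043)<.006)&(abs(X)<.025)&(Z<.06)&(Z>.01)
  for zz in np.arange(.012,.058,.004):
    m=b&(abs(Z-zz)<.002)
    if m.sum(): print(n,round(zz*1e3),m.sum(),np.sort(X[m]*1e3).round(0).astype(int)[::max(1,m.sum()//10)])
  m=(abs(y)<.011)&(abs(X-.005)<.02)&(Z>.14); print(n,"handle top",np.percentile(Z[m],[50,90,97]).round(4), "y",np.percentile(y[(abs(X)<.02)&(Z>.07)&(Z<.095)],[1,99]).round(4))
E
```

```text
board face 271 lean 34.0 yaw err 0.7 x0 -0.0057 rms 0.0009
handle face 104 lean 35.5 yaw err 1.0 x0 -0.0115 rms 0.0007
top 12 9 [-14 -14 -14 -14 -14 -13 -13 -13   4]
top 16 10 [-15 -14 -14 -14 -14 -14 -13 -13 -13   4]
top 20 10 [-15 -14 -14 -13 -13 -13 -13 -13 -13   4]
top 24 39 [-14 -13 -13 -11  -5  -4  -3  -1  -1   0   1   3   3]
top 28 10 [-9 -7 -4  3  3  4  4  4  4  4]
top 32 10 [-4  3  3  3  3  3  4  4  4  5]
top 36 23 [-17 -17 -17 -16 -16 -15 -15 -15 -14  -3   4   5]
top 40 11 [-4  3  3  3  4  4  4  4  4  4  5]
top 44 5 [4 4 4 4 5]
top 48 11 [-2  4  4  4  4  4  5  5  5  6  7]
top 52 22 [-2  4  4  5  6  7  7  9  9 10 11]
top 56 1 [-1]
top handle top [0.1558 0.1597 0.1602] y [-0.4189  0.0308]
scene 12 1 [13]
scene 20 5 [-5 -4 -4 -1 13]
scene 24 8 [-8 -7 -6 -6 -1  1  2 13]
scene 28 8 [-10 -10  -9  -9  -8  -8  -8  -6]
scene 32 15 [-16 -16 -16 -15 -15 -14 -13 -13 -12 -12 -11 -11 -11 -10  13]
scene 36 4 [-16 -13 -13 -13]
scene 48 16 [ 6  7  8  9  9 10 10 11 11 12 12 12 13 13 13 13]
scene 52 3 [7 8 9]
scene handle top [0.1565 0.1574 0.1586] y [0.0069 0.034 ]
```

```bash
python3 - <<'E' 2>/dev/null
from h import *
xs,ys=axes(YS); a=[]
for k in range(10):
    p=optics.read_camera("top"); w=cloud(p); a.append(w)
w=np.median(a,0); d=w-S; x=d@xs;y=d@ys;z=w[...,2]-.04; t=np.radians(31); X=x*np.cos(t)-z*np.sin(t); Z=x*np.sin(t)+z*np.cos(t)
def fit(name,m):
    P=np.c_[X[m],Z[m],y[m]]
    A=np.c_[P[:,1]-.03,P[:,2],np.ones(len(P))]; c=np.linalg.lstsq(A,P[:,0],rcond=None)[0]; r=P[:,0]-A@c
    print(name,len(P),"lean",31+np.degrees(c[0]).round(1),"x at z30",c[2].round(4),"rms",r.std().round(4))
e=(abs(y)<.049)
fit("panel inner",e&(abs(y)>.037)&(X>.0015)&(X<.0065)&(Z>.027)&(Z<.049))
fit("lip outer",e&(X>-.0165)&(X<-.0105)&(Z>.004)&(Z<.022))
m=e&(Z>.049)&(Z<.056)&(X>.0055)&(X<.0125)&(abs(y)>.037); print("panel top Z",np.median(Z[m]),m.sum(), "slope",np.degrees(np.polyfit(X[m],Z[m],1)[0]))
E
```

```text
panel inner 36 lean 32.4 x at z30 0.0037 rms 0.0004
lip outer 153 lean 32.4 x at z30 -0.0132 rms 0.0004
panel top Z 0.05082127828209593 15 slope 1.185243648368669
```

The board is home (handle top at 160 mm). Both face fits put the cradle at about 32.4°. I'll regrasp and bring it about 2.4° further up.

```bash
python3 - <<'E' 2>/dev/null
from h import *
bl=34.5;t=np.radians(bl);xs,_=axes(YS)
g=slotp(-.001,0,32,0.0)+.147*(xs*np.sin(t)+np.array([0,0,np.cos(t)]))
P,R=gpose(YS,bl+55,g,1,back=.1); print(P.round(3)); go(P,R); print("then x +.1")
E
```

```text
[ 0.617 -0.25   0.243]
delta 0.0852 -0.1873 0.0034 -0.0007 0.0007 0.1815 | rows 4.9 1.5
then x +.1
```

send_rows:
  deltas: "0 -0.04 0 0 0 0.05 0.7; 0 -0.08 0.001 0 0 0.1 0.7; 0.02 -0.12 0.002 0 0 0.15 0.7; 0.05 -0.155 0.003 0 0 0.18 0.7; 0.08 -0.187 0.003 0 0 0.18 0.7"

```text
clock: 18.52
ee_pos: [0.612, -0.2524, 0.2531]
tcp_rot: [-1.454, 1.024, 1.442]
wrist_force: [0.1, -1.0, -0.8]
grip_width: 0.0594
```

```bash
python3 - <<'E' 2>/dev/null
from h import *
bl=34.5;t=np.radians(bl);xs,_=axes(YS)
g=slotp(-.001,0,32,0.0)+.147*(xs*np.sin(t)+np.array([0,0,np.cos(t)]))
P,R=gpose(YS,bl+55,g,1); s=readout.state(); print(s["grip_width"],s["q"].round(2)); go(P,R)
E
```

```text
0.05941897437579068 [-0.39  0.42  0.15  1.3   0.01 -0.73]
delta 0.1101 -0.0053 0.0002 0.0012 -0.0007 0.0023 | rows 2.6 0.0
```

send_rows:
  deltas: "0.03 -0.005 0 0 0 0 0.7; 0.06 -0.005 0 0 0 0 0.7; 0.09 -0.005 0 0 0 0 0.7; 0.11 -0.005 0 0 0 0 0.7; 0.11 -0.005 0 0 0 0 0.7"

```text
clock: 18.93
ee_pos: [0.6112, -0.2502, 0.1374]
tcp_rot: [-1.444, 1.027, 1.45]
wrist_force: [-1.2, 0.5, -0.9]
grip_width: 0.0596
```

send_rows:
  deltas: "0 0 0 0 0 0 0; 0 0 0 0 0 0 0; 0 0 0 0 0 0 0; 0 0 0 0 0 0 0; 0 0 0 0 0 0 0"

```text
clock: 19.35
ee_pos: [0.6159, -0.2527, 0.1456]
tcp_rot: [-1.455, 1.024, 1.438]
wrist_force: [0.7, -1.8, 5.2]
grip_width: 0.0252
```

```bash
python3 - <<'E' 2>/dev/null
from h import *
s=readout.state(); print(s["grip_width"],s["wrist_force"],s["ee_pos"]); 
arc([-3,-6,-9,-11,-13])
E
```

```text
0.025209328660783924 [ 0.68137902 -1.77886295  5.17992586] [ 0.61587059 -0.25274697  0.14556132]
-0.0041 0.0056 -0.0 0.0 -0.0 -0.052 0;
-0.0079 0.0114 -0.0 0.0 -0.0 -0.105 0;
-0.0114 0.0173 -0.0 0.0 -0.0 -0.157 0;
-0.0135 0.0214 -0.0 0.0 -0.0 -0.192 0;
-0.0156 0.0256 -0.0001 0.001 -0.0 -0.227 0;
```

send_rows:
  deltas: "-0.004 0.0055 0 0 0 -0.052 0; -0.008 0.0115 0 0 0 -0.105 0; -0.0115 0.0175 0 0 0 -0.157 0; -0.0155 0.0255 0 0 0 -0.227 0; -0.0155 0.0255 0 0 0 -0.227 0"

```text
clock: 19.77
ee_pos: [0.5908, -0.2609, 0.1613]
tcp_rot: [-1.519, 0.824, 1.269]
wrist_force: [5.9, 1.3, -0.3]
grip_width: 0.0246
```

send_rows:
  deltas: "0 0 0 0 0 0 0; 0 0 0 0 0 0 0.7; 0 0 0 0 0 0 0.7; 0 0 0 0 0 0 0.7; 0 0 0 0 0 0 0.7"

```text
clock: 20.18
ee_pos: [0.5898, -0.2599, 0.1579]
tcp_rot: [-1.514, 0.831, 1.28]
wrist_force: [0.3, 0.3, -0.1]
grip_width: 0.06
```

send_rows:
  deltas: "-0.02 0 0 0 0 0 0.7; -0.05 0 0 0 0 0 0.7; -0.09 0 0 0 0 0 0.7; -0.13 -0.01 0 0 0 0 0.7; -0.17 -0.02 0 0 0 0 0.7"

```text
clock: 20.6
ee_pos: [0.5696, -0.2666, 0.3294]
tcp_rot: [-1.513, 0.831, 1.28]
wrist_force: [0.7, -0.3, 0.8]
grip_width: 0.06
```

send_rows:
  deltas: "0 0.04 0 0 0 0 0.7; 0 0.08 0 0 0 0 0.7; 0 0.12 0 0 0 0 0.7; 0 0.16 0 0 0 0 0.7; 0 0.17 0 0 0 0 0.7"

```text
clock: 21.02
ee_pos: [0.4096, -0.3208, 0.2865]
tcp_rot: [-1.51, 0.834, 1.28]
wrist_force: [-0.7, 0.3, 0.9]
grip_width: 0.0595
```

```bash
cat > m.py <<'E'
from h import *
xs,ys=axes(YS); a=[]
for k in range(10):
    p=optics.read_camera("top"); a.append(cloud(p))
w=np.median(a,0); d=w-S; x=d@xs;y=d@ys;z=w[...,2]-.04; t=np.radians(31); X=x*np.cos(t)-z*np.sin(t); Z=x*np.sin(t)+z*np.cos(t)
def fit(name,m):
    P=np.c_[X[m],Z[m],y[m]]
    A=np.c_[P[:,1]-.03,P[:,2],np.ones(len(P))]; c=np.linalg.lstsq(A,P[:,0],rcond=None)[0]; r=P[:,0]-A@c
    print(name,len(P),"lean",31+np.degrees(c[0]).round(1),"x at z30",c[2].round(4),"rms",r.std().round(4))
e=(abs(y)<.049)
fit("panel inner",e&(abs(y)>.037)&(X>.001)&(X<.0065)&(Z>.027)&(Z<.049))
fit("lip outer",e&(X>-.0165)&(X<-.0105)&(Z>.004)&(Z<.022))
fit("board face",(abs(y)<.03)&(abs(X)<.015)&(Z>.055)&(Z<.092))
m=(abs(y)<.011)&(abs(X-.005)<.02)&(Z>.14); print("handle top",np.percentile(Z[m],[50,90,97]).round(4))
print(readout.state()["clock"],readout.state()["ee_pos"])
E
python3 m.py; python3 -c "
from h import *
lean()" 2>/dev/null
```

```text
panel inner 32 lean 29.8 x at z30 0.0026 rms 0.0003
lip outer 145 lean 29.9 x at z30 -0.0145 rms 0.0004
board face 218 lean 33.2 x at z30 -0.0056 rms 0.0008
handle top [0.1567 0.1599 0.1604]
21.5167 [ 0.4152233  -0.32029084  0.28837067]
scene lean 24.2 off mm [-0.5 -0.5] res 1.69 46
top lean 27.8 off mm [-0.6 -0.3] res 1.15 100
```

Slope fits now give about 29.9° and the board is still home. One last look before handing in.

```bash
python3 - <<'E'
from h import *
a=optics.read_camera("top")["img"]; b=optics.read_camera("scene")["img"]
cv2.imwrite("pics/end.png",np.hstack([cv2.resize(a,(400,300)),cv2.resize(b[90:235,110:304],(400,300),interpolation=cv2.INTER_CUBIC)]))
E
```

```text
(no output)
```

View pics/end.png

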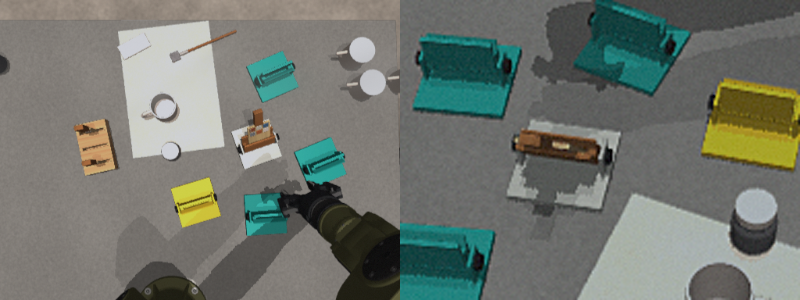

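The board stands in the true stand at top-view (258,135). Both narrow boards are still in the rack (95,145), the mug and jar are in place, and the arm is clear. Handing in.

```bash
python3 -c "
from h import *
print(job.finish_job(), readout.state()['clock'])"
```

```text
the job is handed in; nothing more can be done
the job is handed in; nothing more can be done
```

The wide board is in the slot of the white and wood stand, handle up and fully home, with the stand leaning back about 30°. The job is handed in, after about 22 s on the robot's clock.

I raised the cradle from about 55° to 40° by its lip, after a first try slipped over it. Then I took the wide board from the middle slot and slid it in until the floor stopped it. I turned the board and cradle about the hinge twice: the first try left about 32.4°, so I regrasped and corrected.

**Last checks**
- **Depth:** the handle top is at 160 mm above the slot floor, as it should be when home.
- **Lean:** fits to the back panel and lip faces give 29.8° and 29.9°. A cruder whole-profile fit disagrees, giving 27.8° from the top camera and 24.2° from the scene camera. The scene value rests on few points, so I trust the face fits; the lean could be a degree or so under 30.
- **Board in the slot:** it rests against the back panel at about 33°, which is within the slot's play.
- **Surroundings:** the narrow boards, mug and jar look untouched in the last picture, and the robot is clear of everything.

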